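Make up a door kit and a shelf kit

ROBOT

A 6-joint arm with a two-finger parallel gripper is mounted at the origin on the work surface; the furniture and walls round the work are solid. World frame = base frame: x ahead of the robot, y to its left, z up, the work surface at z = 0. Lengths are in m, angles in rad, forces in N, time in s.
With the tool pointing down it reaches from about 0.35 to 0.775 m from the base axis. Payload 5.5 kg.
Tool frame: the origin (TCP) lies between the finger pads; the fingertips stand 11 mm ahead of it and the grasp point (between the pads) lies 8 mm behind it (tips_ahead is the distance from the TCP to the fingertips, in m); z points along the fingers, y is the line along which they close (so a half turn about z gives the same grasp; the last joint's range is limited). The gripper opens to 85 mm and grips with 20 to 120 N. Pads are 22 mm wide; open, the fingers measure 114 mm over their backs; the gripper's body (76 mm by 85 mm) begins 54 mm behind the grasp point. The pads swing forward as they close: fully open they stand 13 mm farther back than shut.
Start: joints at [-1.403, 0.313, 0.046, 1.304, 0, 1.431], TCP at [0.174, -0.548, 0.242] pointing down, gripper open.
Joint ranges: [-2.76, 2.76], [-0.86, 1.69], [-1.03, 1.26], [-2.2, 2.34], [-1.47, 1.5], [-3.14, 3.14]. Speed limits (rad/s): [2.57, 2.57, 3.14, 3.14, 3.14, 3.14].

INTERFACE

Orientations are given as a unit quaternion [w, x, y, z].
In Python, from workcell import * gives the robot as it stands. The module is installed in compiled form; this text tells all that it offers.
- The arm moves only by the tool jog_arm, never from a script. Its argument "moves" is a list of rows, each an object with "fingers": the closure, from 0 (fully open) to 1 (shut); "slide": the shift along the tool's x, y, z in mm, a list of three; "angular": the turn, a rotation vector about the tool's x, y, z in degrees, a list of three. A call has 1 to 10 rows; each row is the pose to reach, as a shift and turn from the pose commanded when the call began, along the tool's axes at that moment; what a row does not reach only later rows make up. A row lasts 1/12 s, in which the tool goes at most 41.7 mm and 7.16 degrees, less where a joint would pass 70% of its speed; a pose out of reach is approached as far as the arm can. A call with a gripper value outside its range is refused whole. The fingers move at their own pace and stop on an object; "squeeze" is the grip in N (left out, the last holds). Time passes only in rows, so rows that repeat a pose let the fingers close. It gives the time, the measured TCP pose, the force, the opening and the grip force at its end, in the units of the state.
- get_state(): the state, without advancing time (a new reading comes with each control period).
- read_camera(name): name is "scene" or "top"; returns a dict with "color" (400x640x3 uint8, red, green, blue), "fovy" (degrees; the focal length in pixels is half the picture's height over the tangent of half this angle, whatever the lens; pixels are square), "cx", "cy" (the principal point, pixels), "world_from_camera" (4x4, takes a point from camera to world coordinates). Camera axes: x right, y down, z forward; pixel columns grow to the right and rows downward; lengths in m; the calibration is good to about 2 mm. A picture is of the moment at which its call begins. There is no depth.
- hand_in(): hands the job in; it is judged then, once.
Trained networks look in a picture, given as the dict that the camera call returned (one of the last four; its "shot" number tells which), for a name from the list of things; names that differ only in an ending like _2 or _b are one class to them, and where a whole thing is asked for, a point or a joint stands for the part that bears it (a point fixed in the world has none). Each returns a list of dicts, best first, with "p" (0 to 1); they miss things now and then, are a little off and sometimes report something else, mostly with a low value. They report only what shows in the picture. A call takes as long as a camera call. They do not tell look-alikes from the thing itself.
- look_for(target, picture): "point" ([column, row] in pixels, amid what is visible of it).
- tip_of(target, picture): "point" ([column, row] in pixels: a listed point, or the origin of a listed thing).
The state is a dict: "clock": time; "joint_pos": joint angles; "qvel": joint speeds; "tau": joint torques, N m; "tcp_pos": TCP position; "orientation": TCP orientation; "wrist_force": force on the tool from outside, world axes, zero at the start; "ft_torque": the same for the moment, N m; "finger_gap": finger opening in m; "grip_force": force on a finger pad.
Only numpy, scipy, OpenCV 4.12 (cv2) and the standard library are available. Lean on these libraries where they do the work, as an engineer would, in place of code of your own. Each camera call takes 0.05 s, during which the arm holds its last target. There are 200 camera calls.

TASK

Make up two kits in the two wooden kit trays. Door kit: in the tray with the large and the square pocket, set both wedges on the floor of the large pocket, the same side down as now, head to tail with their sloping faces towards each other so that together they make a rectangle, and stand the turned wooden knob on its foot in the square pocket. Shelf kit: in the other tray, with the two narrow pockets, stand the angle bracket on its leg in the short pocket and the pale pine block on its narrow long side in the long pocket, just as they stand on the bench now; let go of everything, and leave the tape measure and the long offcut where they are.

Things in the scene. Friction and masses are not known exactly. Their poses are not given: they have to be found in the camera images.
- wedge_a: First dark wood wedge (both alike), 64 long, 40 high; from above it tapers from 34 at the thick end (x=-32) to 12 at the thin end (x=+32); straight face at y=-17, sloped face at y=+17 (thick end) to -5 (thin end). Origin: underside, centre of the 64x34 outline; z up. Grip it end to end (end faces parallel), near y=-11. Starts upright, x within 0.45 rad of world x. 60 g. All in mm.
- wedge_b: Second dark wood wedge (both alike), 64 long, 40 high; from above it tapers from 34 at the thick end (x=-32) to 12 at the thin end (x=+32); straight face at y=-17, sloped face at y=+17 (thick end) to -5 (thin end). Origin: underside, centre of the 64x34 outline; z up. Grip it end to end (end faces parallel), near y=-11. Starts upright, x within 0.45 rad of world x. 60 g. All in mm.
- wood_knob: turned knob of light wood, round, upright, 34 mm across at its widest, 37 mm high, on a foot 24 mm across and 10 mm high; 20 g. Origin at the centre of its foot, z up; gripped about 30 mm above its foot, in any direction.
- angle_bracket: zinc angle bracket: two 50 mm legs, 18 wide, 2 to 3 thick, one lying flat, the other standing up 50 mm at its end; 35 g. Origin: underside, middle of the lying leg, which runs along y (-25 to +25); upright leg at y=+22 to +25, x=-9 to +9. Grip across the upright leg's 18 mm width (along its x), about 35 mm above the underside.
- pine_block: block of pale pine, 24 mm wide (x), 70 mm long (y), 40 mm high (z), standing on its 24 x 70 mm side; 40 g. Origin at the centre of the underside. Gripped across the 24 mm.
- door_tray: Door kit's shallow brown wood tray, 94 (x) by 134 (y), two pockets: large one 84 (x) by 62 (y), centre (0, -31), for the wedges, which fit only head to tail, sloped faces together, each straight face along an 84 mm side; square one 54x54, centre (0, +35), for the knob. Floor 3 and rims 10 above the underside. Origin: centre of the underside; fixed, x within 0.25 rad of world x. All in mm.
- shelf_tray: Shelf kit's shallow brown wood tray, 106 (x) by 100 (y), two pockets: short one 40 (x) by 66 (y), centre (-28, 0), for the bracket, lying leg along y, either way round; long one 46 (x) by 90 (y), centre (+25, 0), for the block, length along y. Both centred leave 32 between them. Floor 3 and rims 10 above the underside. Origin: centre of the underside; fixed, x within 0.25 rad of world x. All in mm.
- tape_measure: Yellow and black tape measure, 66 x 86 x 38 mm, lying on the bench; a bystander. Origin at the centre of the underside.
- long_offcut: Brown square offcut of wood, 34 x 120 x 34 mm, lying on the bench; a bystander. Origin at the centre of the underside, y along its length.
Not all that is in view belongs to the job. Of the things shaped like the wood_knob, the wood one is meant.

How it is judged:
At the end, for the whole second after the job is handed in: All five things upright on their pockets' floors (under 6.5 mm over the tray's underside, tilt under 0.12 rad), origins within 12 to 20 mm of pocket centres; wedges within 0.3 rad of the tray's x, each over 8 mm to the other's sloped side (head to tail); all released, at rest (x of wedge_a in the frame of door_tray between -0.016 and 0.016 m and y of wedge_a in the frame of door_tray between -0.051 and -0.011 m and z of wedge_a in the frame of door_tray between -0.001 and 0.0065 m and angle between each of wedge_a, wedge_b, wood_knob, angle_bracket, pine_block's own z axis and vertical below 0.12 rad and linear speed of each of wedge_a, wedge_b, wood_knob, angle_bracket, pine_block below 0.02 m/s and angular speed of each of wedge_a, wedge_b, wood_knob, angle_bracket, pine_block below 0.2 rad/s and angle between the x axis of each of wedge_a, wedge_b and the x axis of door_tray, either way round below 0.3 rad and x of wedge_b in the frame of door_tray between -0.016 and 0.016 m and y of wedge_b in the frame of door_tray between -0.051 and -0.011 m and z of wedge_b in the frame of door_tray between -0.001 and 0.0065 m and y of wedge_a in the frame of wedge_b above 0.008 m and y of wedge_b in the frame of wedge_a above 0.008 m and x of wood_knob in the frame of door_tray between -0.014 and 0.014 m and y of wood_knob in the frame of door_tray between 0.021 and 0.049 m and z of wood_knob in the frame of door_tray between -0.001 and 0.0065 m and x of angle_bracket in the frame of shelf_tray between -0.042 and -0.014 m and y of angle_bracket in the frame of shelf_tray between -0.012 and 0.012 m and z of angle_bracket in the frame of shelf_tray between -0.001 and 0.0065 m and x of pine_block in the frame of shelf_tray between 0.011 and 0.039 m and y of pine_block in the frame of shelf_tray between -0.014 and 0.014 m and z of pine_block in the frame of shelf_tray between -0.001 and 0.0065 m); the robot touches nothing.
It fails at once if the tape measure is pushed more than 20 mm from its place (distance of tape_measure from where it was at the start of the episode above 0.02 m).
It fails at once if the long offcut is pushed more than 20 mm from its place (distance of long_offcut from where it was at the start of the episode above 0.02 m).
It also fails if it takes over 138 s, if anything falls off the work surface, if the arm or the gripper's body presses on something with over 40 N, if the wrist force passes 120 N, or if a joint passes its speed limit or range.

## Working session

There is one attempt and no reset: what is moved stays moved. The work goes in short steps, Python scripts to look and compute and a tool call to move; the robot and the scene stay as the last step left them, time stands still between calls to the robot, and variables do not carry over. Pictures are saved under pics/ and viewed, at most 18 in all, crops included, and the job is handed in when it is done.

Besides the shell and the picture viewer there is one more tool, called after "Call:" as name([rows], argument=value, ...), one row to a line, values as JSON. jog_arm: Moves the arm, as the interface text tells. Its arguments: {"type":"object","properties":{"moves":{"type":"array","items":{"type":"object","properties":{"fingers":{"type":"number"},"slide":{"type":"array","items":{"type":"number"}},"angular":{"type":"array","items":{"type":"number"}}}}},"squeeze":{"type":"number"}},"required":["moves"]}

```bash
mkdir -p pics
cat > h.py <<'E'
from workcell import *
import numpy as np, cv2
def save(p,n): cv2.imwrite('pics/'+n,p['color'][:,:,::-1])
def K(p): 
    f=200/np.tan(np.radians(p['fovy'])/2); return f
def ray(p,uv,z):
    f=K(p);T=np.array(p['world_from_camera']);d=T[:3,:3]@np.array([(uv[0]-p['cx'])/f,(uv[1]-p['cy'])/f,1]);o=T[:3,3]
    return o+d*(z-o[2])/d[2]
def proj(p,X):
    T=np.array(p['world_from_camera']);c=(np.atleast_2d(X)-T[:3,3])@T[:3,:3];f=K(p)
    return np.c_[p['cx']+f*c[:,0]/c[:,2],p['cy']+f*c[:,1]/c[:,2]]
E
python3 - <<'E'
from h import *
for n in('scene','top'):
    p=read_camera(n);save(p,n+'0.png');print(n,np.round(p['world_from_camera'],3).tolist(),p['fovy'],p['cx'],p['cy'])
    for t in 'wedge_a wood_knob angle_bracket pine_block door_tray shelf_tray tape_measure long_offcut'.split():
        print(t,[(np.round(d['point']),round(d['p'],2)) for d in look_for(t,p)][:4],[(np.round(d['point'],1),round(d['p'],2),np.round(ray(p,d['point'],0)[:2],3)) for d in tip_of(t,p)][:4])
s=get_state();print(s['tcp_pos'],s['orientation'],s['clock'],s['finger_gap'])
E
```

```text
scene [[-0.868, -0.201, 0.454, 0.051], [-0.496, 0.392, -0.775, 0.765], [-0.022, -0.898, -0.44, 0.494], [0.0, 0.0, 0.0, 1.0]] 48.21087022556925 320.10093464583065 194.7710990080718
wedge_a [(array([263., 240.]), 0.96), (array([282., 285.]), 0.7)] [(array([281.8, 298. ]), 0.79, array([0.421, 0.274])), (array([259. , 250.3]), 0.55, array([0.545, 0.172]))]
wood_knob [(array([387., 178.]), 0.66), (array([397., 168.]), 0.5), (array([363., 186.]), 0.49)] [(array([395.1, 175. ]), 0.6, array([ 0.44 , -0.307])), (array([364.7, 194.4]), 0.45, array([ 0.463, -0.159]))]
angle_bracket [(array([216., 285.]), 0.64)] [(array([221.2, 284.7]), 0.63, array([0.538, 0.294]))]
pine_block [(array([322., 251.]), 0.85)] [(array([320.3, 261. ]), 0.85, array([0.417, 0.146]))]
door_tray [(array([321., 175.]), 0.67)] [(array([322.4, 173.5]), 0.93, array([ 0.623, -0.226])), (array([382.4, 184.5]), 0.26, array([ 0.447, -0.234]))]
shelf_tray [(array([366., 157.]), 0.56)] [(array([367.3, 162.9]), 0.64, array([ 0.544, -0.353]))]
tape_measure [(array([271., 185.]), 0.89)] [(array([273.9, 189.5]), 0.83, array([ 0.684, -
[... 709 characters left out ...]
et [(array([194., 212.]), 0.49)] [(array([196.8, 214.8]), 0.61, array([0.537, 0.285]))]
pine_block [(array([250., 259.]), 0.61)] [(array([253.5, 259.4]), 0.85, array([0.42 , 0.135]))]
door_tray [(array([387., 184.]), 0.74)] [(array([384.9, 181.2]), 0.8, array([ 0.622, -0.212]))]
shelf_tray [(array([448., 209.]), 0.85)] [(array([449. , 209.2]), 0.86, array([ 0.546, -0.378]))]
tape_measure [(array([324., 167.]), 0.72)] [(array([320.2, 170.5]), 0.64, array([ 0.653, -0.04 ]))]
long_offcut [(array([445., 162.]), 0.73)] [(array([443. , 160.7]), 0.81, array([ 0.676, -0.368]))]
[ 0.17420909 -0.54801397  0.24232432] [6.19152033e-05 9.88180436e-01 1.53295212e-01 2.87184988e-06] 1.7 0.08563555720544917
```

View pics/top0.png

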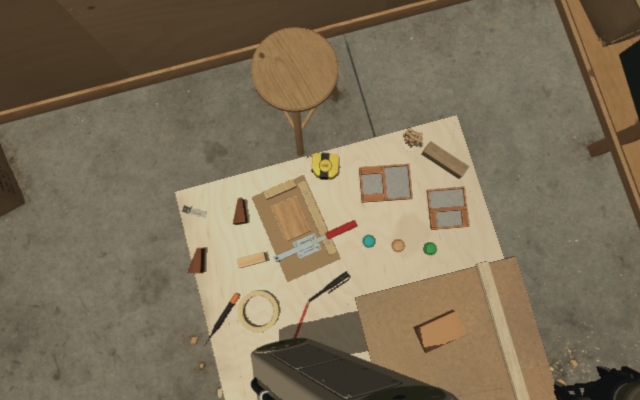

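View pics/scene0.png

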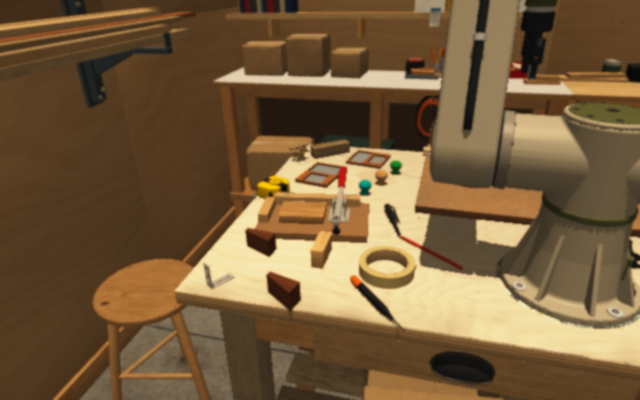

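The scene shows three knob look-alikes: teal (368,240), tan wood (398,245) and green (430,248). By its description I want the tan one. The door tray is at (386,184) and the shelf tray at (448,209). The wedges are at (241,212) and (198,260), the bracket at (195,211), and the pine block at (252,260), next to the clamp fixture. Next I'll fit outlines and check them in crops.

```bash
cat > fit.py <<'E'
from h import *
from scipy.optimize import minimize
def box(x0,x1,y0,y1,z0,z1): return np.array([[x,y,z] for x in(x0,x1) for y in(y0,y1) for z in(z0,z1)])/1000
W=np.array([[x,y,z] for x,y in[(-32,-17),(32,-17),(32,-5),(-32,17)] for z in(0,40)])/1000
M={'wedge':[W],'door':[box(-47,47,-67,67,0,10)],'shelf':[box(-53,53,-50,50,0,10)],'pine':[box(-12,12,-35,35,0,40)],
 'bracket':[box(-9,9,-25,25,0,3),box(-9,9,22,25,0,50)]}
EXTRA={'door':[box(-42,42,-62,0,10,10),box(-27,27,8,62,10,10)],'shelf':[box(-48,-8,-33,33,10,10),box(2,48,-45,45,10,10)]}
def world(V,q):
    c,s=np.cos(q[2]),np.sin(q[2]);return V@np.array([[c,s,0],[-s,c,0],[0,0,1]])+[q[0],q[1],0]
S=8
def sil(p,parts,q,o,n):
    m=np.zeros((n*S,n*S),np.uint8)
    for V in parts:
        u=(proj(p,world(V,q))-o+.5)*S
        cv2.fillConvexPoly(m,cv2.convexHull(np.round(u*16).astype(np.int32)),1,shift=4)
    return m
def fit(views,kind,q0,n=64):
    """views: list of (picture, maskfunc)"""
    D=[]
    for p,mf in views:
        c=proj(p,[[q0[0],q0[1],.015]])[0];o=np.round(c)-n//2;o=o.astype(int)
        im=p['color'][o[1]:o[1]+n,o[0]:o[0]+n]
        D.append((p,o,mf(cv2.resize(im,None,fx=S,fy=S,interpolation=cv2.INTER_CUBIC).astype(float))))
    def cost(q):
        r=0
        for p,o,m in D:
            s=sil(p,M[kind],q,o,n);r+=1-(s&m).sum()/max(1,(s|m).sum())
        return r/len(D)
    best=None
    for dy in(-.35,-.15,0,.15,.35):
        x=np.array([q0[0],q0[1],q0[2]+dy])
        r=minimize(cost,x,method='Nelder-Mead',options=dict(initial_simplex=[x,x+[.008,0,0],x+[0,.008,0],x+[0,0,.15]],xatol=1e-4,fatol=1e-5,maxiter=250))
        if best is None or r.fun<best.fun: best=r
    return best.x,best.fun
def draw(p,items,x0,y0,w,h,k,name):
    im=cv2.resize(p['color'][y0:y0+h,x0:x0+w,::-1],None,fx=k,fy=k,interpolation=cv2.INTER_CUBIC)
    for kind,q in items:
        for V in M[kind]+EXTRA.get(kind,[]):
            u=(proj(p,world(V,q))-[x0,y0]+.5)*k
            cv2.polylines(im,[cv2.convexHull(np.round(u).astype(np.int32))],True,(255,255,0),1)
    cv2.imwrite('pics/'+name,im)
E
cat > run1.py <<'E'
from fit import *
import pickle
t=read_camera('top');s=read_camera('scene')
pickle.dump((t,s),open('p.pkl','wb'))
dark=lambda im:(im.sum(2)<300).astype(np.uint8)
def brown(im):
    m=((im[...,0]-im[...,2]>45)&(im.sum(2)<420)).astype(np.uint8)
    n,l,st,_=cv2.connectedComponentsWithStats(m);i=l[l.shape[0]//2-60:l.shape[0]//2+60,l.shape[1]//2-60:l.shape[1]//2+60];i=i[i>0]
    b=np.bincount(i).argmax() if len(i) else 1
    c,_=cv2.findContours((l==b).astype(np.uint8),cv2.RETR_EXTERNAL,cv2.CHAIN_APPROX_NONE);o=np.zeros_like(m);cv2.drawContours(o,c,-1,1,-1);return o
R={}
for n,k,q0 in[('wa','wedge',(.544,.17,0)),('wb','wedge',(.424,.277,0))]:
    for v in([(t,dark)],[(s,dark)],[(t,dark),(s,dark)]):
        R[n]=(k,fit(v,k,q0));print(n,np.round(R[n][1][0],4),round(R[n][1][1],3))
for k,q0 in[('door',(.622,-.215,0)),('shelf',(.546,-.37,0))]:
    R[k]=(k,fit([(t,brown)],k,q0));print(k,np.round(R[k][1][0],4),round(R[k][1][1],3))
items=[(k,v[0]) for k,v in R.values()]
draw(t,items,345,150,130,105,6,'r.png')
draw(t,items,170,190,110,90,6,'l.png')
draw(s,items,190,220,160,100,5,'sl.png')
c=t['color'];print(c[260,252],c[258,275],c[265,225],c[184,372],c[200,386],c[185,410])
E
python3 run1.py
```

```text
wa [0.5451 0.1702 0.1371] 0.092
wa [0.546  0.169  0.1242] 0.452
wa [0.5451 0.1702 0.1366] 0.273
wb [ 0.4202  0.2771 -0.0683] 0.232
wb [ 0.4198  0.2817 -0.1414] 0.556
wb [ 0.4207  0.2771 -0.0666] 0.402
door [ 0.617  -0.2106  0.0626] 0.019
shelf [ 0.5488 -0.3719  0.0758] 0.021
[195 159 110] [119 124 120] [203 193 160] [149 144 128] [118  94  70] [150 105  69]
```

View pics/r.png

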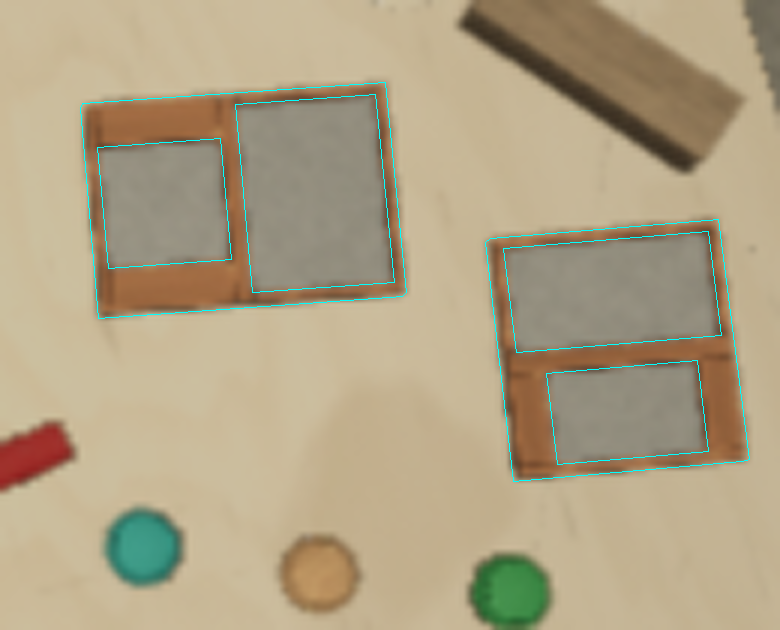

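View pics/l.png

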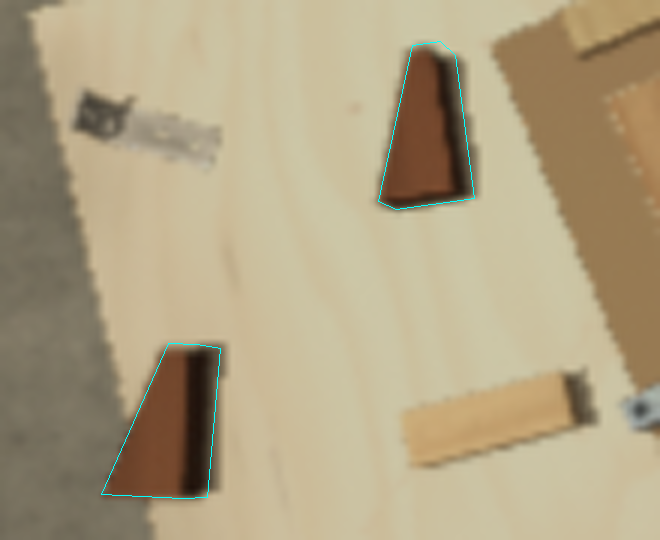

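View pics/sl.png

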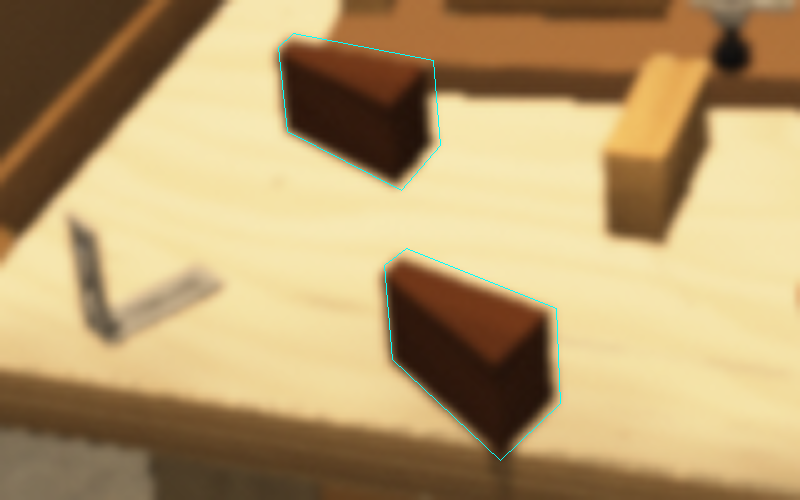

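The tray fits are tight. The tan knob is at top pixel (398.2,245.5) and clearly distinct from teal and green. wedge_a fits, but wedge_b's mask caught the floor at the table edge. I'll refit it and fit the block, bracket and knob.

```bash
cat > run2.py <<'E'
from fit import *
import pickle
t,s=pickle.load(open('p.pkl','rb'))
def comp(m):
    m=m.astype(np.uint8);n,l=cv2.connectedComponents(m);h=m.shape[0]//2;i=l[h-100:h+100,h-100:h+100];i=i[i>0]
    return (l==np.bincount(i).argmax()).astype(np.uint8) if len(i) else m
wt=lambda im:comp(((im[...,0]-im[...,2]>22)&(im.sum(2)<300))|(im.sum(2)<150))
ws=lambda im:comp(im.sum(2)<230)
pt=lambda im:comp((im[...,0]-im[...,2]>62)&(im.sum(2)>320))
br=lambda im:comp((im[...,0]-im[...,2]<35)&(im.sum(2)>0))
M['pinetop']=[box(-12,12,-35,35,40,40)]
items=[]
for n,k,q0,v in[('wa','wedge',(.545,.17,.13),[(t,wt)]),('wa','wedge',(.545,.17,.13),[(s,ws)]),('wb','wedge',(.424,.277,0),[(t,wt)]),('wb','wedge',(.424,.277,0),[(s,ws)]),('pine','pinetop',(.42,.14,.2),[(t,pt)]),('br','bracket',(.54,.285,-.2-1.57+1.57),[(t,br)])]:
    q,f=fit(v,k,q0,n=44 if k!='wedge' else 64);print(n,np.round(q,4),round(f,3));
    if v[0][0] is t: items.append((k.replace('pinetop','pine'),q))
print('knob',[ray(t,(398.2,245.5),z)[:2].round(4) for z in(.02,.025)])
for l in look_for('wood_knob',s):print(np.round(l['point']),ray(s,l['point'],.02)[:2].round(3))
draw(t,items,170,190,110,90,7,'l2.png')
draw(s,items,190,220,160,100,5,'sl2.png')
E
python3 run2.py
```

```text
wa [0.5451 0.1702 0.137 ] 0.068
wa [ 0.5484  0.1712 -0.0382] 0.251
wb [ 0.4202  0.277  -0.0696] 0.084
wb [ 0.4188  0.2825 -0.1596] 0.513
pine [0.4189 0.1362 0.2489] 0.044
br [ 0.5436  0.285  -0.2976] 0.244
knob [array([ 0.4509, -0.238 ]), array([ 0.4507, -0.2372])]
[364. 184.] [ 0.472 -0.173]
[386. 175.] [ 0.444 -0.25 ]
[397. 167.] [ 0.441 -0.318]
```

View pics/l2.png

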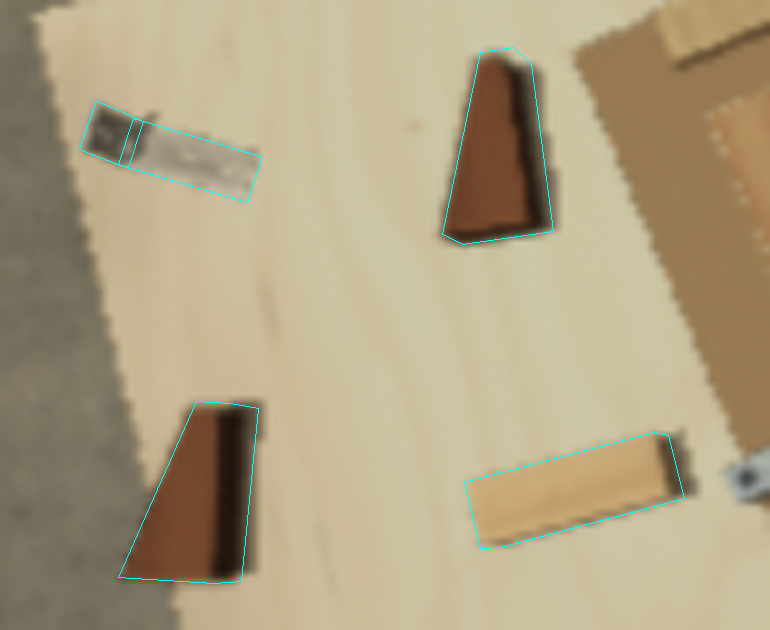

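View pics/sl2.png

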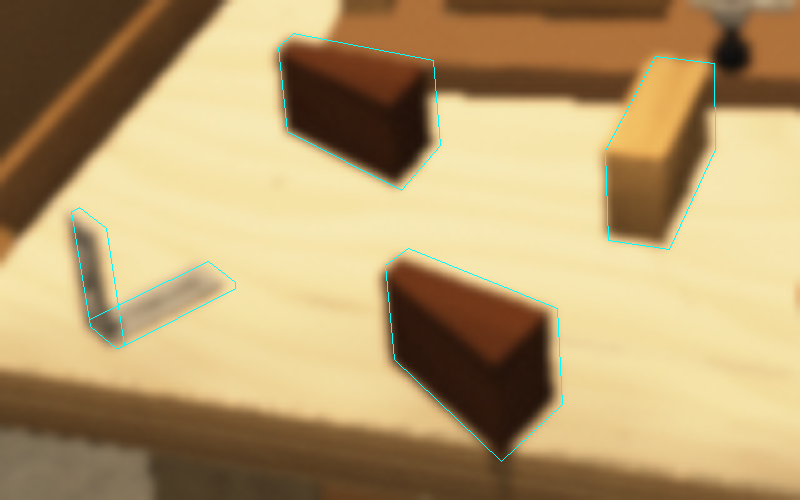

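Checks before the first reach: the tan knob is at (0.451,-0.238), about 37 mm across, with look-alikes teal (368,240) and green (430,248). All positions are in reach. I'll start with the knob.

```bash
cat > plan.py <<'E'
from workcell import get_state
import numpy as np
from scipy.spatial.transform import Rotation as R
TR={'d':(.617,-.2106,.0626),'s':(.5488,-.3719,.0758)}
O={'wa':(.5451,.1702,.115),'wb':(.4202,.277,-.055),'pine':(.4189,.1362,.249),'br':(.5436,.285,-.2976),'knob':(.4505,-.2377,0)}
def at(fr,x,y):  # mm in frame
    f=fr if not isinstance(fr,str) else {**TR,**O}[fr];c,s=np.cos(f[2]),np.sin(f[2]);return (f[0]+(c*x-s*y)/1e3,f[1]+(s*x+c*y)/1e3)
def cur():
    s=get_state();w,x,y,z=s['orientation'];m=R.from_quat([x,y,z,w]).as_matrix()
    return np.array([*s['tcp_pos'],np.arctan2(m[1,0],m[0,0])]),s,m
def steps(wps,start=None):
    c,s,m=cur();print('cur',c.round(4),'tilt',round(np.degrees(np.arccos(-m[2,2])),2),'t',round(s['clock'],2),'gap',round(s['finger_gap'],4),'F',np.round(s['wrist_force'],1),'grip',round(s['grip_force'],1),'j6',round(s['joint_pos'][5],2))
    if start is not None:c=np.array(start,float)
    for w in wps:
        w=np.array(w,float);d=w[:3]-c[:3];p=c[3];dp=(w[3]-p+np.pi)%(2*np.pi)-np.pi
        print('slide',[round(float(v)*1e3,1) for v in(np.cos(p)*d[0]+np.sin(p)*d[1],np.sin(p)*d[0]-np.cos(p)*d[1],-d[2])],'turnz',round(-np.degrees(dp),1),'rows',round(max(np.linalg.norm(d)/.0417,abs(np.degrees(dp))/7.16),1),w.round(4));c=w
E
python3 - <<'E'
from plan import *
pd=.0626+np.pi/2
k=at('knob',0,0);d=at('d',0,35)
steps([(*k,.13,pd),(*k,.022,pd),(*k,.09,pd),(*d,.09,pd),(*d,.0265,pd)])
E
```

```text
cur [ 0.1742 -0.548   0.2423  0.3078] tilt 0.01 t 1.85 gap 0.0856 F [ 0.  -0.1 -0.6] grip 0.0 j6 1.43
slide [357.3, -212.0, 112.3] turnz -76.0 rows 10.6 [ 0.4505 -0.2377  0.13    1.6334]
slide [0.0, 0.0, 108.0] turnz -0.0 rows 2.6 [ 0.4505 -0.2377  0.022   1.6334]
slide [0.0, 0.0, -68.0] turnz -0.0 rows 1.6 [ 0.4505 -0.2377  0.09    1.6334]
slide [51.6, 167.9, -0.0] turnz -0.0 rows 4.2 [ 0.6148 -0.1757  0.09    1.6334]
slide [0.0, 0.0, 63.5] turnz -0.0 rows 1.5 [ 0.6148 -0.1757  0.0265  1.6334]
```

Call:
jog_arm([
  {"slide":[357.3,-212,112.3],"angular":[0,0,-71],"fingers":0.25},
  {"slide":[357.3,-212,112.3],"angular":[0,0,-71],"fingers":0.25},
  {"slide":[357.3,-212,112.3],"angular":[0,0,-71],"fingers":0.25},
  {"slide":[357.3,-212,112.3],"angular":[0,0,-71],"fingers":0.25},
  {"slide":[357.3,-212,112.3],"angular":[0,0,-71],"fingers":0.25},
  {"slide":[357.3,-212,112.3],"angular":[0,0,-71],"fingers":0.25},
  {"slide":[357.3,-212,112.3],"angular":[0,0,-71],"fingers":0.25},
  {"slide":[357.3,-212,112.3],"angular":[0,0,-71],"fingers":0.25},
  {"slide":[357.3,-212,112.3],"angular":[0,0,-71],"fingers":0.25},
  {"slide":[357.3,-212,112.3],"angular":[0,0,-71],"fingers":0.25},
])

```text
clock: 2.68
tcp_pos: [0.4428, -0.2461, 0.1334]
orientation: [0.0, 0.713, 0.701, 0.0]
wrist_force: [0.1, -0.4, -0.9]
finger_gap: 0.0644
grip_force: 0.0
```

Run:
```python
from plan import *
pd=.0626+np.pi/2
k=at('knob',0,0);d=at('d',0,35)
steps([(*k,.13,pd),(*k,.022,pd)])
```

```text
cur [ 0.4428 -0.2461  0.1334  1.5529] tilt 0.06 t 2.68 gap 0.0644 F [ 0.1 -0.4 -0.9] grip 0.0 j6 0.92
slide [8.5, 7.6, 3.4] turnz -4.6 rows 0.6 [ 0.4505 -0.2377  0.13    1.6334]
slide [0.0, 0.0, 108.0] turnz -0.0 rows 2.6 [ 0.4505 -0.2377  0.022   1.6334]
```

Call:
jog_arm([
  {"slide":[8.5,7.6,3.4],"angular":[0,0,-4.6],"fingers":0.25},
  {"slide":[8.5,7.6,3.4],"angular":[0,0,-4.6],"fingers":0.25},
  {"slide":[8.5,7.6,3.4],"angular":[0,0,-4.6],"fingers":0.25},
])

```text
clock: 2.93
tcp_pos: [0.4497, -0.2386, 0.13]
orientation: [-0.0, 0.687, 0.727, -0.0]
wrist_force: [0.2, 0.3, -0.1]
finger_gap: 0.0641
grip_force: 0.0
```

Run:
```python
from plan import *
pd=.0626+np.pi/2
k=at('knob',0,0);d=at('d',0,35)
steps([(*k,.022,pd),(*k,.09,pd),(*d,.09,pd),(*d,.0265,pd)])
from h import *
p=read_camera('scene');cv2.imwrite('pics/k.png',cv2.resize(p['color'][80:260,300:480,::-1],None,fx=3,fy=3))
```

```text
cur [ 0.4497 -0.2386  0.13    1.6278] tilt 0.04 t 2.93 gap 0.0641 F [ 0.2  0.3 -0.1] grip 0.0 j6 0.87
slide [0.9, 0.8, 108.0] turnz -0.3 rows 2.6 [ 0.4505 -0.2377  0.022   1.6334]
slide [0.0, 0.0, -68.0] turnz -0.0 rows 1.6 [ 0.4505 -0.2377  0.09    1.6334]
slide [51.6, 167.9, -0.0] turnz -0.0 rows 4.2 [ 0.6148 -0.1757  0.09    1.6334]
slide [0.0, 0.0, 63.5] turnz -0.0 rows 1.5 [ 0.6148 -0.1757  0.0265  1.6334]
```

View pics/k.png

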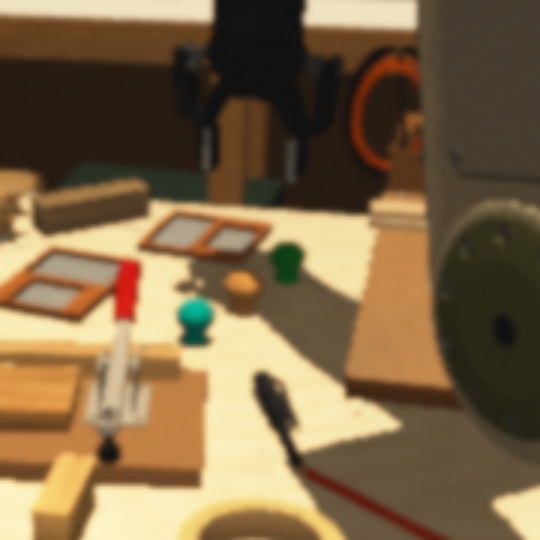

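The crop shows the tan knob at (242,290), with the gripper centred above it and both look-alikes clear of the fingers. Descending, gripping and lifting.

Call:
jog_arm([
  {"slide":[0.5,0.5,35],"fingers":0.25},
  {"slide":[0.5,0.5,70],"fingers":0.25},
  {"slide":[0.5,0.5,108],"fingers":0.25},
  {"slide":[0.5,0.5,108],"fingers":0.25},
  {"slide":[0.5,0.5,108],"fingers":1},
  {"slide":[0.5,0.5,108],"fingers":1},
  {"slide":[0.5,0.5,108],"fingers":1},
  {"slide":[0.5,0.5,108],"fingers":1},
  {"slide":[0.5,0.5,108],"fingers":1},
], squeeze=30)

```text
schema error: expected keys fingers, slide, angular
```

Call:
jog_arm([
  {"slide":[0,0,0],"fingers":1},
  {"slide":[0,0,0],"fingers":1},
])

```text
schema error: expected keys fingers, slide, angular
```

Call:
jog_arm([
  {"slide":[0,0,-34],"fingers":1},
  {"slide":[0,0,-68],"fingers":1},
  {"slide":[0,0,-68],"fingers":1},
  {"slide":[0,0,-68],"fingers":1},
])

```text
schema error: expected keys fingers, slide, angular
```

Run:
```python
from plan import *
pd=.0626+np.pi/2
d=at('d',0,35)
steps([(*d,.09,pd),(*d,.0265,pd)])
```

```text
cur [ 0.4495 -0.2395  0.1304  1.626 ] tilt 0.03 t 2.98 gap 0.0639 F [-0.1  0.   1.1] grip 0.0 j6 0.87
slide [54.6, 168.6, 40.4] turnz -0.4 rows 4.4 [ 0.6148 -0.1757  0.09    1.6334]
slide [0.0, 0.0, 63.5] turnz -0.0 rows 1.5 [ 0.6148 -0.1757  0.0265  1.6334]
```

Call:
jog_arm([
  {"slide":[1,1,35],"angular":[0,0,0],"fingers":0.25},
  {"slide":[1,1,70],"angular":[0,0,0],"fingers":0.25},
  {"slide":[1,1,108],"angular":[0,0,0],"fingers":0.25},
  {"slide":[1,1,108],"angular":[0,0,0],"fingers":0.25},
  {"slide":[1,1,108],"angular":[0,0,0],"fingers":1},
  {"slide":[1,1,108],"angular":[0,0,0],"fingers":1},
  {"slide":[1,1,108],"angular":[0,0,0],"fingers":1},
  {"slide":[1,1,108],"angular":[0,0,0],"fingers":1},
  {"slide":[1,1,108],"angular":[0,0,0],"fingers":1},
  {"slide":[1,1,108],"angular":[0,0,0],"fingers":1},
], squeeze=30)

```text
clock: 3.82
tcp_pos: [0.452, -0.2399, 0.0247]
orientation: [0.003, 0.687, 0.727, -0.0]
wrist_force: [-2.1, -1.3, 7.8]
finger_gap: 0.0305
grip_force: 29.9
```

Call:
jog_arm([
  {"slide":[0,0,0],"angular":[0,0,0],"fingers":1},
  {"slide":[0,0,-34],"angular":[0,0,0],"fingers":1},
  {"slide":[0,0,-68],"angular":[0,0,0],"fingers":1},
  {"slide":[0,0,-68],"angular":[0,0,0],"fingers":1},
  {"slide":[0,0,-68],"angular":[0,0,0],"fingers":1},
])

```text
clock: 4.23
tcp_pos: [0.4527, -0.2397, 0.0935]
orientation: [0.004, 0.687, 0.727, 0.0]
wrist_force: [0.3, -0.6, 0.2]
finger_gap: 0.0302
grip_force: 30.1
```

Run:
```python
from plan import *
pd=.0626+np.pi/2
d=at('d',0,35)
steps([(*d,.09,pd),(*d,.0265,pd)])
```

```text
cur [ 0.4527 -0.2397  0.0935  1.6274] tilt 0.42 t 4.23 gap 0.0302 F [ 0.3 -0.6  0.2] grip 30.1 j6 0.87
slide [54.8, 165.5, 3.5] turnz -0.3 rows 4.2 [ 0.6148 -0.1757  0.09    1.6334]
slide [0.0, 0.0, 63.5] turnz -0.0 rows 1.5 [ 0.6148 -0.1757  0.0265  1.6334]
```

Call:
jog_arm([
  {"slide":[54.8,165.5,3.5],"angular":[0,0,0],"fingers":1},
  {"slide":[54.8,165.5,3.5],"angular":[0,0,0],"fingers":1},
  {"slide":[54.8,165.5,3.5],"angular":[0,0,0],"fingers":1},
  {"slide":[54.8,165.5,3.5],"angular":[0,0,0],"fingers":1},
  {"slide":[54.8,165.5,3.5],"angular":[0,0,0],"fingers":1},
  {"slide":[54.8,165.5,3.5],"angular":[0,0,0],"fingers":1},
  {"slide":[54.8,165.5,3.5],"angular":[0,0,0],"fingers":1},
])

```text
clock: 4.82
tcp_pos: [0.6118, -0.1735, 0.0855]
orientation: [-0.001, 0.686, 0.727, -0.001]
wrist_force: [-1.2, -0.2, -0.3]
finger_gap: 0.0309
grip_force: 30.1
```

Run:
```python
from plan import *
pd=.0626+np.pi/2
d=at('d',0,35)
steps([(*d,.0295,pd)])
```

```text
cur [ 0.6118 -0.1735  0.0855  1.6285] tilt 0.14 t 4.82 gap 0.0309 F [-1.2 -0.2 -0.3] grip 30.1 j6 1.11
slide [-2.3, 2.9, 56.0] turnz -0.3 rows 1.3 [ 0.6148 -0.1757  0.0295  1.6334]
```

Call:
jog_arm([
  {"slide":[-2.3,2.9,25],"angular":[0,0,0],"fingers":1},
  {"slide":[-2.3,2.9,45],"angular":[0,0,0],"fingers":1},
  {"slide":[-2.3,2.9,54],"angular":[0,0,0],"fingers":1},
  {"slide":[-2.3,2.9,54],"angular":[0,0,0],"fingers":1},
  {"slide":[-2.3,2.9,54],"angular":[0,0,0],"fingers":1},
  {"slide":[-2.3,2.9,54],"angular":[0,0,0],"fingers":1},
])

```text
clock: 5.32
tcp_pos: [0.6157, -0.177, 0.0339]
orientation: [0.001, 0.687, 0.727, 0.0]
wrist_force: [0.4, -0.6, 0.6]
finger_gap: 0.0305
grip_force: 30.1
```

Call:
jog_arm([
  {"slide":[0,0,2],"angular":[0,0,0],"fingers":1},
  {"slide":[0,0,4],"angular":[0,0,0],"fingers":1},
  {"slide":[0,0,4],"angular":[0,0,0],"fingers":1},
  {"slide":[0,0,4],"angular":[0,0,0],"fingers":1},
])

```text
clock: 5.65
tcp_pos: [0.6157, -0.1764, 0.029]
orientation: [0.0, 0.687, 0.727, 0.0]
wrist_force: [0.4, 0.2, -0.6]
finger_gap: 0.0305
grip_force: 30.1
```

Call:
jog_arm([
  {"slide":[0,0,1.5],"angular":[0,0,0],"fingers":1},
  {"slide":[0,0,1.5],"angular":[0,0,0],"fingers":1},
  {"slide":[0,0,1.5],"angular":[0,0,0],"fingers":1},
])

```text
clock: 5.9
tcp_pos: [0.616, -0.1764, 0.0278]
orientation: [0.0, 0.687, 0.727, 0.0]
wrist_force: [-0.9, 0.5, 4.3]
finger_gap: 0.0306
grip_force: 30.4
```

Call:
jog_arm([
  {"slide":[0,0,0],"angular":[0,0,0],"fingers":0.55},
  {"slide":[0,0,0],"angular":[0,0,0],"fingers":0.45},
  {"slide":[0,0,0],"angular":[0,0,0],"fingers":0.4},
  {"slide":[0,0,0],"angular":[0,0,0],"fingers":0.4},
  {"slide":[0,0,-30],"angular":[0,0,0],"fingers":0.4},
  {"slide":[0,0,-70],"angular":[0,0,0],"fingers":0.1},
  {"slide":[0,0,-110],"angular":[0,0,0],"fingers":0.1},
  {"slide":[0,0,-150],"angular":[0,0,0],"fingers":0.1},
  {"slide":[0,0,-150],"angular":[0,0,0],"fingers":0.1},
  {"slide":[0,0,-150],"angular":[0,0,0],"fingers":0.1},
])

```text
clock: 6.73
tcp_pos: [0.6176, -0.1771, 0.1807]
orientation: [0.003, 0.687, 0.727, 0.001]
wrist_force: [0.1, 0.5, -1.7]
finger_gap: 0.0766
grip_force: 0.0
```

Run:
```python
from plan import *
g=at('wa',0,-13);pa=.115+np.pi/2
steps([(*g,.18,pa),(*g,.018,pa)])
```

```text
cur [ 0.6176 -0.1771  0.1807  1.6273] tilt 0.4 t 6.73 gap 0.0766 F [ 0.1  0.5 -1.7] grip 0.0 j6 1.11
slide [337.9, -52.0, 0.7] turnz -3.4 rows 8.2 [0.5466 0.1573 0.18   1.6858]
slide [0.0, 0.0, 162.0] turnz -0.0 rows 3.9 [0.5466 0.1573 0.018  1.6858]
```

Call:
jog_arm([
  {"slide":[338,-52,0],"angular":[0,0,-3.4],"fingers":0},
  {"slide":[338,-52,0],"angular":[0,0,-3.4],"fingers":0},
  {"slide":[338,-52,0],"angular":[0,0,-3.4],"fingers":0},
  {"slide":[338,-52,0],"angular":[0,0,-3.4],"fingers":0},
  {"slide":[338,-52,0],"angular":[0,0,-3.4],"fingers":0},
  {"slide":[338,-52,0],"angular":[0,0,-3.4],"fingers":0},
  {"slide":[338,-52,0],"angular":[0,0,-3.4],"fingers":0},
  {"slide":[338,-52,0],"angular":[0,0,-3.4],"fingers":0},
  {"slide":[338,-52,0],"angular":[0,0,-3.4],"fingers":0},
  {"slide":[338,-52,0],"angular":[0,0,-3.4],"fingers":0},
])

```text
clock: 7.57
tcp_pos: [0.5425, 0.161, 0.1754]
orientation: [-0.001, 0.663, 0.749, -0.001]
wrist_force: [0.2, -0.6, -1.2]
finger_gap: 0.0854
grip_force: 0.0
```

Call:
jog_arm([
  {"slide":[0,0,35],"angular":[0,0,0],"fingers":0},
  {"slide":[0,0,70],"angular":[0,0,0],"fingers":0},
  {"slide":[0,0,90],"angular":[0,0,0],"fingers":0},
  {"slide":[0,0,90],"angular":[0,0,0],"fingers":0},
  {"slide":[0,0,90],"angular":[0,0,0],"fingers":0},
])

```text
clock: 7.98
tcp_pos: [0.5433, 0.1567, 0.0854]
orientation: [-0.001, 0.666, 0.746, -0.002]
wrist_force: [-0.3, 0.3, 1.0]
finger_gap: 0.0856
grip_force: 0.0
```

Run:
```python
from plan import *
g=at('wa',0,-13);pa=.115+np.pi/2
steps([(*g,.018,pa)])
```

```text
cur [0.5433 0.1567 0.0854 1.685 ] tilt 0.26 t 7.98 gap 0.0856 F [-0.3  0.3  1. ] grip 0.0 j6 1.6
slide [0.2, 3.3, 67.4] turnz -0.0 rows 1.6 [0.5466 0.1573 0.018  1.6858]
```

Call:
jog_arm([
  {"slide":[0.2,3,35],"angular":[0,0,0],"fingers":0},
  {"slide":[0.2,3,67],"angular":[0,0,0],"fingers":0},
  {"slide":[0.2,3,67],"angular":[0,0,0],"fingers":0},
  {"slide":[0.2,3,67],"angular":[0,0,0],"fingers":0.15},
  {"slide":[0.2,3,67],"angular":[0,0,0],"fingers":0.5},
  {"slide":[0.2,3,67],"angular":[0,0,0],"fingers":1},
  {"slide":[0.2,3,67],"angular":[0,0,0],"fingers":1},
  {"slide":[0.2,3,67],"angular":[0,0,0],"fingers":1},
  {"slide":[0.2,3,67],"angular":[0,0,0],"fingers":1},
  {"slide":[0.2,3,67],"angular":[0,0,0],"fingers":1},
], squeeze=40)

```text
clock: 8.82
tcp_pos: [0.5496, 0.1589, 0.0227]
orientation: [0.002, 0.665, 0.747, 0.002]
wrist_force: [-0.2, -0.5, 7.0]
finger_gap: 0.0628
grip_force: 44.6
```

Call:
jog_arm([
  {"slide":[0,0,0],"angular":[0,0,0],"fingers":1},
  {"slide":[0,0,-30],"angular":[0,0,0],"fingers":1},
  {"slide":[0,0,-70],"angular":[0,0,0],"fingers":1},
  {"slide":[0,0,-110],"angular":[0,0,0],"fingers":1},
  {"slide":[0,0,-150],"angular":[0,0,0],"fingers":1},
  {"slide":[0,0,-150],"angular":[0,0,0],"fingers":1},
  {"slide":[0,0,-150],"angular":[0,0,0],"fingers":1},
])

```text
clock: 9.4
tcp_pos: [0.5499, 0.1592, 0.1743]
orientation: [0.003, 0.665, 0.747, 0.003]
wrist_force: [0.6, -0.5, -1.5]
finger_gap: 0.063
grip_force: 44.8
```

Run:
```python
from plan import *
pd=.0626+np.pi/2
d=at('d',0,-41-13)
steps([(*d,.17,pd),(*d,.05,pd),(*d,.022,pd)])
from fit import *
p=read_camera('top');draw(p,[],200,140,230,130,3,'t3.png')
```

```text
cur [0.5499 0.1592 0.1743 1.6868] tilt 0.46 t 9.4 gap 0.063 F [ 0.6 -0.5 -1.5] grip 44.8 j6 1.6
slide [-429.0, 20.9, 4.3] turnz 3.1 rows 10.3 [ 0.6204 -0.2645  0.17    1.6334]
slide [0.0, 0.0, 120.0] turnz -0.0 rows 2.9 [ 0.6204 -0.2645  0.05    1.6334]
slide [0.0, 0.0, 28.0] turnz -0.0 rows 0.7 [ 0.6204 -0.2645  0.022   1.6334]
```

View pics/t3.png

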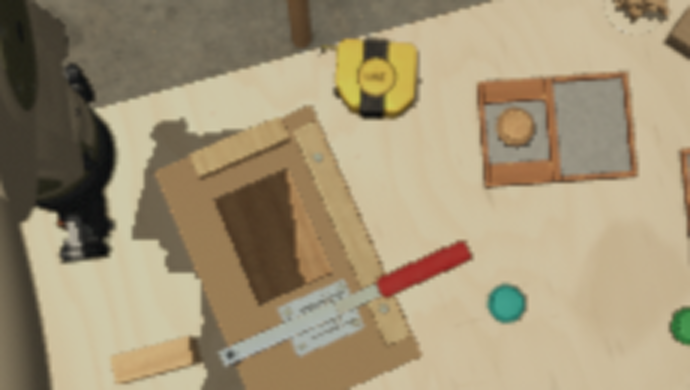

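The knob stands in the square pocket (crop 515,127), and wedge_a is in the grip. Carrying it to the door tray.

Call:
jog_arm([
  {"slide":[-410,20,0],"angular":[0,0,3.1],"fingers":1},
  {"slide":[-410,20,0],"angular":[0,0,3.1],"fingers":1},
  {"slide":[-410,20,0],"angular":[0,0,3.1],"fingers":1},
  {"slide":[-410,20,0],"angular":[0,0,3.1],"fingers":1},
  {"slide":[-410,20,0],"angular":[0,0,3.1],"fingers":1},
  {"slide":[-410,20,0],"angular":[0,0,3.1],"fingers":1},
  {"slide":[-410,20,0],"angular":[0,0,3.1],"fingers":1},
  {"slide":[-410,20,0],"angular":[0,0,3.1],"fingers":1},
  {"slide":[-410,20,0],"angular":[0,0,3.1],"fingers":1},
  {"slide":[-410,20,0],"angular":[0,0,3.1],"fingers":1},
])

```text
clock: 10.28
tcp_pos: [0.6137, -0.2486, 0.1676]
orientation: [-0.002, 0.685, 0.728, -0.001]
wrist_force: [1.0, 0.1, -0.6]
finger_gap: 0.063
grip_force: 44.7
```

Call:
jog_arm([
  {"slide":[-17,1,35],"angular":[0,0,0],"fingers":1},
  {"slide":[-17,1,70],"angular":[0,0,0],"fingers":1},
  {"slide":[-17,1,110],"angular":[0,0,0],"fingers":1},
  {"slide":[-17,1,110],"angular":[0,0,0],"fingers":1},
  {"slide":[-17,1,110],"angular":[0,0,0],"fingers":1},
  {"slide":[-17,1,110],"angular":[0,0,0],"fingers":1},
])

```text
clock: 10.78
tcp_pos: [0.617, -0.2628, 0.0608]
orientation: [-0.0, 0.685, 0.729, -0.0]
wrist_force: [0.6, -1.3, -0.7]
finger_gap: 0.0632
grip_force: 44.7
```

Run:
```python
from plan import *
pd=.0626+np.pi/2
d=at('d',0,-41-13)
steps([(*d,.028,pd),(*d,.022,pd)])
```

```text
cur [ 0.617  -0.2628  0.0608  1.6329] tilt 0.02 t 10.78 gap 0.0632 F [ 0.6 -1.3 -0.7] grip 44.7 j6 0.99
slide [-1.9, 3.3, 32.8] turnz -0.0 rows 0.8 [ 0.6204 -0.2645  0.028   1.6334]
slide [0.0, 0.0, 6.0] turnz -0.0 rows 0.1 [ 0.6204 -0.2645  0.022   1.6334]
```

Call:
jog_arm([
  {"slide":[-2,3.3,15],"angular":[0,0,0],"fingers":1},
  {"slide":[-2,3.3,28],"angular":[0,0,0],"fingers":1},
  {"slide":[-2,3.3,32],"angular":[0,0,0],"fingers":1},
  {"slide":[-2,3.3,34],"angular":[0,0,0],"fingers":1},
  {"slide":[-2,3.3,34],"angular":[0,0,0],"fingers":1},
  {"slide":[-2,3.3,34],"angular":[0,0,0],"fingers":1},
])

```text
clock: 11.28
tcp_pos: [0.621, -0.2651, 0.0273]
orientation: [0.001, 0.685, 0.729, 0.0]
wrist_force: [-0.7, 0.1, -0.6]
finger_gap: 0.0631
grip_force: 44.7
```

Run:
```python
from plan import *
pd=.0626+np.pi/2
d=at('d',0,-41-13)
steps([(*d,.025,pd)])
```

```text
cur [ 0.621  -0.2651  0.0273  1.6328] tilt 0.1 t 11.28 gap 0.0631 F [-0.7  0.1 -0.6] grip 44.7 j6 0.99
slide [0.7, -0.6, 2.3] turnz -0.0 rows 0.1 [ 0.6204 -0.2645  0.025   1.6334]
```

Call:
jog_arm([
  {"slide":[0,0,1],"angular":[0,0,0],"fingers":1},
  {"slide":[0,0,2],"angular":[0,0,0],"fingers":1},
  {"slide":[0,0,2],"angular":[0,0,0],"fingers":1},
  {"slide":[0,0,2],"angular":[0,0,0],"fingers":1},
])

```text
clock: 11.62
tcp_pos: [0.621, -0.2653, 0.0257]
orientation: [0.001, 0.685, 0.729, 0.0]
wrist_force: [-1.4, 0.4, 5.9]
finger_gap: 0.063
grip_force: 45.3
```

Call:
jog_arm([
  {"slide":[0,0,0],"angular":[0,0,0],"fingers":0.15},
  {"slide":[0,0,0],"angular":[0,0,0],"fingers":0.1},
  {"slide":[0,0,0],"angular":[0,0,0],"fingers":0.05},
  {"slide":[0,0,0],"angular":[0,0,0],"fingers":0.05},
  {"slide":[0,0,-30],"angular":[0,0,0],"fingers":0.05},
  {"slide":[0,0,-70],"angular":[0,0,0],"fingers":0},
  {"slide":[0,0,-110],"angular":[0,0,0],"fingers":0},
  {"slide":[0,0,-150],"angular":[0,0,0],"fingers":0},
  {"slide":[0,0,-150],"angular":[0,0,0],"fingers":0},
  {"slide":[0,0,-150],"angular":[0,0,0],"fingers":0},
])

```text
clock: 12.45
tcp_pos: [0.6222, -0.2659, 0.1779]
orientation: [0.003, 0.685, 0.729, 0.001]
wrist_force: [-0.0, 0.5, -0.4]
finger_gap: 0.0857
grip_force: 0.0
```

Run:
```python
from plan import *
g=at('wb',0,-13);pa=-.055+np.pi/2
steps([(*g,.18,pa)])
```

```text
cur [ 0.6222 -0.2659  0.1779  1.6326] tilt 0.41 t 12.45 gap 0.0857 F [-0.   0.5 -0.4] grip 0.0 j6 0.99
slide [541.5, -169.6, -2.1] turnz 6.7 rows 13.6 [0.4195 0.264  0.18   1.5158]
```

Call:
jog_arm([
  {"slide":[390,-122,-2],"angular":[0,0,0],"fingers":0},
  {"slide":[390,-122,-2],"angular":[0,0,0],"fingers":0},
  {"slide":[390,-122,-2],"angular":[0,0,0],"fingers":0},
  {"slide":[390,-122,-2],"angular":[0,0,0],"fingers":0},
  {"slide":[390,-122,-2],"angular":[0,0,0],"fingers":0},
  {"slide":[390,-122,-2],"angular":[0,0,0],"fingers":0},
  {"slide":[390,-122,-2],"angular":[0,0,0],"fingers":0},
  {"slide":[390,-122,-2],"angular":[0,0,0],"fingers":0},
  {"slide":[390,-122,-2],"angular":[0,0,0],"fingers":0},
  {"slide":[390,-122,-2],"angular":[0,0,0],"fingers":0},
])

```text
clock: 13.28
tcp_pos: [0.4716, 0.119, 0.1744]
orientation: [-0.001, 0.685, 0.729, -0.001]
wrist_force: [1.9, 1.3, -0.1]
finger_gap: 0.0855
grip_force: 0.0
```

Call:
jog_arm([
  {"slide":[151.5,-47.6,0],"angular":[0,0,6.7],"fingers":0},
  {"slide":[151.5,-47.6,0],"angular":[0,0,6.7],"fingers":0},
  {"slide":[151.5,-47.6,0],"angular":[0,0,6.7],"fingers":0},
  {"slide":[151.5,-47.6,0],"angular":[0,0,6.7],"fingers":0},
  {"slide":[151.5,-47.6,35],"angular":[0,0,6.7],"fingers":0},
  {"slide":[151.5,-47.6,70],"angular":[0,0,6.7],"fingers":0},
  {"slide":[151.5,-47.6,90],"angular":[0,0,6.7],"fingers":0},
  {"slide":[151.5,-47.6,90],"angular":[0,0,6.7],"fingers":0},
  {"slide":[151.5,-47.6,90],"angular":[0,0,6.7],"fingers":0},
  {"slide":[151.5,-47.6,90],"angular":[0,0,6.7],"fingers":0},
])

```text
clock: 14.12
tcp_pos: [0.4179, 0.265, 0.0865]
orientation: [0.0, 0.726, 0.687, -0.0]
wrist_force: [0.9, -0.4, -0.3]
finger_gap: 0.0853
grip_force: 0.0
```

Run:
```python
from plan import *
g=at('wb',0,-13);pa=-.055+np.pi/2
steps([(*g,.019,pa)])
```

```text
cur [0.4179 0.265  0.0865 1.5152] tilt 0.01 t 14.12 gap 0.0853 F [ 0.9 -0.4 -0.3] grip 0.0 j6 2.03
slide [-0.9, 1.7, 67.5] turnz -0.0 rows 1.6 [0.4195 0.264  0.019  1.5158]
```

Call:
jog_arm([
  {"slide":[-0.9,1.7,35],"angular":[0,0,0],"fingers":0},
  {"slide":[-0.9,1.7,67],"angular":[0,0,0],"fingers":0},
  {"slide":[-0.9,1.7,67],"angular":[0,0,0],"fingers":0},
  {"slide":[-0.9,1.7,67],"angular":[0,0,0],"fingers":0.15},
  {"slide":[-0.9,1.7,67],"angular":[0,0,0],"fingers":0.5},
  {"slide":[-0.9,1.7,67],"angular":[0,0,0],"fingers":1},
  {"slide":[-0.9,1.7,67],"angular":[0,0,0],"fingers":1},
  {"slide":[-0.9,1.7,67],"angular":[0,0,0],"fingers":1},
  {"slide":[-0.9,1.7,67],"angular":[0,0,0],"fingers":1},
  {"slide":[-0.9,1.7,67],"angular":[0,0,0],"fingers":1},
])

```text
clock: 14.95
tcp_pos: [0.4212, 0.2648, 0.0214]
orientation: [0.001, 0.726, 0.687, 0.002]
wrist_force: [-1.1, -0.9, 7.1]
finger_gap: 0.0632
grip_force: 44.7
```

Call:
jog_arm([
  {"slide":[0,0,0],"angular":[0,0,0],"fingers":1},
  {"slide":[0,0,-30],"angular":[0,0,0],"fingers":1},
  {"slide":[0,0,-70],"angular":[0,0,0],"fingers":1},
  {"slide":[0,0,-110],"angular":[0,0,0],"fingers":1},
  {"slide":[0,0,-150],"angular":[0,0,0],"fingers":1},
  {"slide":[0,0,-150],"angular":[0,0,0],"fingers":1},
  {"slide":[0,0,-150],"angular":[0,0,0],"fingers":1},
])

```text
clock: 15.53
tcp_pos: [0.4215, 0.2651, 0.1729]
orientation: [0.001, 0.726, 0.687, 0.004]
wrist_force: [-0.6, -0.3, -1.5]
finger_gap: 0.0633
grip_force: 45.0
```

Run:
```python
from plan import *
pd=.0626-np.pi/2
d=at('d',0,-21+13)
c=cur()[0];m=(c+[*d,.17,c[3]])/2
steps([(m[0]+.02,m[1],.17,c[3]+1.05),(*d,.17,c[3]+2.1),(*d,.17,pd)])
from fit import *
p=read_camera('top');draw(p,[],350,150,130,100,6,'t4.png')
```

```text
cur [0.4215 0.2651 0.1729 1.5157] tilt 0.45 t 15.53 gap 0.0633 F [-0.6 -0.3 -1.5] grip 45.0 j6 2.03
slide [-235.0, 131.2, 2.9] turnz -60.2 rows 8.4 [0.5395 0.0233 0.17   2.5657]
slide [-197.1, -160.4, -0.0] turnz -60.2 rows 8.4 [ 0.6175 -0.2186  0.17    3.6157]
slide [-0.0, 0.0, -0.0] turnz -66.4 rows 9.3 [ 0.6175 -0.2186  0.17   -1.5082]
```

View pics/t4.png

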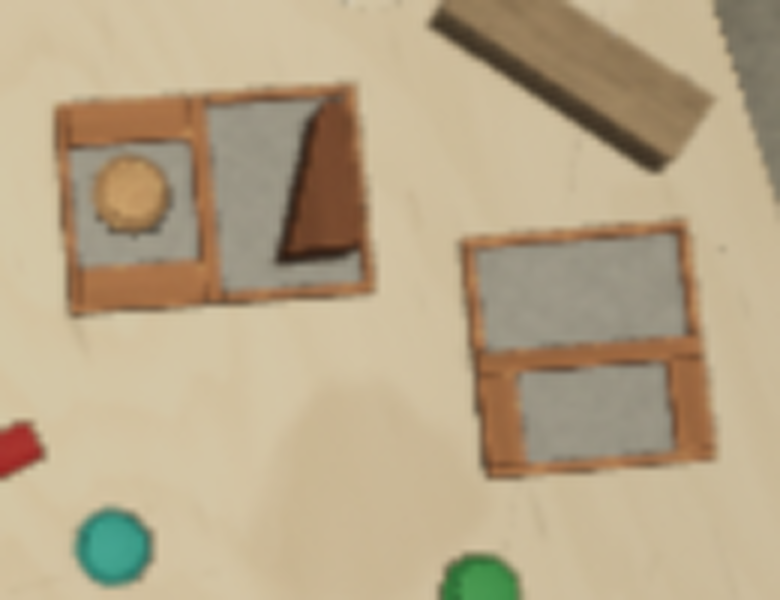

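wedge_a sits upright against the right side of the large pocket, crop (330,180), and the knob is centred. Now wedge_b goes across with a half turn.

Call:
jog_arm([
  {"slide":[-235,131,0],"angular":[0,0,-60.2],"fingers":1},
  {"slide":[-235,131,0],"angular":[0,0,-60.2],"fingers":1},
  {"slide":[-235,131,0],"angular":[0,0,-60.2],"fingers":1},
  {"slide":[-235,131,0],"angular":[0,0,-60.2],"fingers":1},
  {"slide":[-235,131,0],"angular":[0,0,-60.2],"fingers":1},
  {"slide":[-235,131,0],"angular":[0,0,-60.2],"fingers":1},
  {"slide":[-235,131,0],"angular":[0,0,-60.2],"fingers":1},
  {"slide":[-235,131,0],"angular":[0,0,-60.2],"fingers":1},
  {"slide":[-235,131,0],"angular":[0,0,-60.2],"fingers":1},
  {"slide":[-235,131,0],"angular":[0,0,-60.2],"fingers":1},
])

```text
clock: 16.42
tcp_pos: [0.536, 0.0212, 0.1669]
orientation: [-0.002, 0.283, 0.959, -0.0]
wrist_force: [0.0, 0.5, -0.4]
finger_gap: 0.0632
grip_force: 44.9
```

Call:
jog_arm([
  {"slide":[-197,-160,0],"angular":[0,0,-60.2],"fingers":1},
  {"slide":[-197,-160,0],"angular":[0,0,-60.2],"fingers":1},
  {"slide":[-197,-160,0],"angular":[0,0,-60.2],"fingers":1},
  {"slide":[-197,-160,0],"angular":[0,0,-60.2],"fingers":1},
  {"slide":[-197,-160,0],"angular":[0,0,-60.2],"fingers":1},
  {"slide":[-197,-160,0],"angular":[0,0,-60.2],"fingers":1},
  {"slide":[-197,-160,0],"angular":[0,0,-60.2],"fingers":1},
  {"slide":[-197,-160,0],"angular":[0,0,-60.2],"fingers":1},
  {"slide":[-197,-160,0],"angular":[0,0,-60.2],"fingers":1},
  {"slide":[-197,-160,0],"angular":[0,0,-60.2],"fingers":1},
])

```text
clock: 17.25
tcp_pos: [0.6145, -0.2186, 0.1672]
orientation: [-0.001, -0.235, 0.972, 0.001]
wrist_force: [0.3, 0.5, -0.7]
finger_gap: 0.0633
grip_force: 44.9
```

Call:
jog_arm([
  {"slide":[0,0,0],"angular":[0,0,-66.4],"fingers":1},
  {"slide":[0,0,0],"angular":[0,0,-66.4],"fingers":1},
  {"slide":[0,0,0],"angular":[0,0,-66.4],"fingers":1},
  {"slide":[0,0,0],"angular":[0,0,-66.4],"fingers":1},
  {"slide":[0,0,0],"angular":[0,0,-66.4],"fingers":1},
  {"slide":[0,0,0],"angular":[0,0,-66.4],"fingers":1},
  {"slide":[0,0,0],"angular":[0,0,-66.4],"fingers":1},
  {"slide":[0,0,0],"angular":[0,0,-66.4],"fingers":1},
  {"slide":[0,0,0],"angular":[0,0,-66.4],"fingers":1},
  {"slide":[0,0,0],"angular":[0,0,-66.4],"fingers":1},
])

```text
clock: 18.08
tcp_pos: [0.6148, -0.2179, 0.1682]
orientation: [0.0, 0.73, -0.684, -0.001]
wrist_force: [0.7, -0.2, -0.9]
finger_gap: 0.0632
grip_force: 44.9
```

Run:
```python
from plan import *
pd=.0626-np.pi/2
d=at('d',0,-21+13)
steps([(*d,.07,pd),(*d,.028,pd)])
```

```text
cur [ 0.6148 -0.2179  0.1682 -1.5051] tilt 0.11 t 18.08 gap 0.0632 F [ 0.7 -0.2 -0.9] grip 44.9 j6 -2.1
slide [0.9, -2.7, 98.2] turnz 0.2 rows 2.4 [ 0.6175 -0.2186  0.07   -1.5082]
slide [0.0, -0.0, 42.0] turnz -0.0 rows 1.0 [ 0.6175 -0.2186  0.028  -1.5082]
```

Call:
jog_arm([
  {"slide":[1,-2.7,35],"angular":[0,0,0],"fingers":1},
  {"slide":[1,-2.7,70],"angular":[0,0,0],"fingers":1},
  {"slide":[1,-2.7,100],"angular":[0,0,0],"fingers":1},
  {"slide":[1,-2.7,105],"angular":[0,0,0],"fingers":1},
  {"slide":[1,-2.7,105],"angular":[0,0,0],"fingers":1},
  {"slide":[1,-2.7,105],"angular":[0,0,0],"fingers":1},
])

```text
clock: 18.58
tcp_pos: [0.6183, -0.2196, 0.0648]
orientation: [0.0, 0.729, -0.685, -0.0]
wrist_force: [-0.4, -0.0, 0.1]
finger_gap: 0.0631
grip_force: 44.9
```

Run:
```python
from plan import *
pd=.0626-np.pi/2
d=at('d',0,-21+13)
steps([(*d,.026,pd)])
```

```text
cur [ 0.6183 -0.2196  0.0648 -1.5083] tilt 0.01 t 18.58 gap 0.0631 F [-0.4 -0.   0.1] grip 44.9 j6 -2.1
slide [-1.0, 0.7, 38.8] turnz -0.0 rows 0.9 [ 0.6175 -0.2186  0.026  -1.5082]
```

Call:
jog_arm([
  {"slide":[-1,0.7,15],"angular":[0,0,0],"fingers":1},
  {"slide":[-1,0.7,30],"angular":[0,0,0],"fingers":1},
  {"slide":[-1,0.7,37],"angular":[0,0,0],"fingers":1},
  {"slide":[-1,0.7,39],"angular":[0,0,0],"fingers":1},
  {"slide":[-1,0.7,39],"angular":[0,0,0],"fingers":1},
  {"slide":[-1,0.7,39],"angular":[0,0,0],"fingers":1},
])

```text
clock: 19.08
tcp_pos: [0.6182, -0.2195, 0.0267]
orientation: [-0.0, 0.729, -0.684, 0.001]
wrist_force: [-1.2, -0.1, -0.0]
finger_gap: 0.0631
grip_force: 44.9
```

Call:
jog_arm([
  {"slide":[0,0,1],"angular":[0,0,0],"fingers":1},
  {"slide":[0,0,2.3],"angular":[0,0,0],"fingers":1},
  {"slide":[0,0,2.3],"angular":[0,0,0],"fingers":1},
  {"slide":[0,0,2.3],"angular":[0,0,0],"fingers":1},
])

```text
clock: 19.42
tcp_pos: [0.6182, -0.2195, 0.0246]
orientation: [-0.0, 0.729, -0.684, 0.001]
wrist_force: [-0.0, 0.6, 5.8]
finger_gap: 0.0631
grip_force: 45.6
```

Call:
jog_arm([
  {"slide":[0,0,0],"angular":[0,0,0],"fingers":0.15},
  {"slide":[0,0,0],"angular":[0,0,0],"fingers":0.1},
  {"slide":[0,0,0],"angular":[0,0,0],"fingers":0.05},
  {"slide":[0,0,0],"angular":[0,0,0],"fingers":0.05},
  {"slide":[0,0,-30],"angular":[0,0,0],"fingers":0.05},
  {"slide":[0,0,-70],"angular":[0,0,0],"fingers":0.1},
  {"slide":[0,0,-110],"angular":[0,0,0],"fingers":0.3},
  {"slide":[0,0,-150],"angular":[0,0,0],"fingers":0.4},
  {"slide":[0,0,-150],"angular":[0,0,0],"fingers":0.4},
  {"slide":[0,0,-150],"angular":[0,0,0],"fingers":0.4},
])

```text
clock: 20.25
tcp_pos: [0.6192, -0.22, 0.1764]
orientation: [-0.001, 0.729, -0.684, 0.003]
wrist_force: [-0.4, -0.1, -1.3]
finger_gap: 0.051
grip_force: 0.0
```

Run:
```python
from plan import *
g=at('br',0,23.5);p=-.2976-np.pi/2   # flipped tool symmetric
m=(.58,.02)
steps([(*m,.18,p),(*g,.18,p)])
print('j1',np.arctan2(g[1],g[0]))
```

```text
cur [ 0.6192 -0.22    0.1764 -1.5074] tilt 0.39 t 20.25 gap 0.051 F [-0.4 -0.1 -1.3] grip 0.0 j6 -2.1
slide [-242.0, 23.9, -3.6] turnz 20.7 rows 5.8 [ 0.58    0.02    0.18   -1.8684]
slide [-266.2, 112.5, -0.0] turnz -0.0 rows 6.9 [ 0.5505  0.3075  0.18   -1.8684]
j1 0.5093704558416899
```

Call:
jog_arm([
  {"slide":[-242,24,0],"angular":[0,0,20.7],"fingers":0.4},
  {"slide":[-242,24,0],"angular":[0,0,20.7],"fingers":0.4},
  {"slide":[-242,24,0],"angular":[0,0,20.7],"fingers":0.4},
  {"slide":[-242,24,0],"angular":[0,0,20.7],"fingers":0.4},
  {"slide":[-242,24,0],"angular":[0,0,20.7],"fingers":0.4},
  {"slide":[-242,24,0],"angular":[0,0,20.7],"fingers":0.4},
  {"slide":[-242,24,0],"angular":[0,0,20.7],"fingers":0.4},
])

```text
clock: 20.83
tcp_pos: [0.575, 0.0269, 0.171]
orientation: [-0.001, -0.597, 0.802, 0.002]
wrist_force: [-0.0, 0.0, 0.2]
finger_gap: 0.0514
grip_force: 0.0
```

Call:
jog_arm([
  {"slide":[-266,112,0],"angular":[0,0,0],"fingers":0.4},
  {"slide":[-266,112,0],"angular":[0,0,0],"fingers":0.4},
  {"slide":[-266,112,0],"angular":[0,0,0],"fingers":0.4},
  {"slide":[-266,112,0],"angular":[0,0,0],"fingers":0.4},
  {"slide":[-266,112,0],"angular":[0,0,0],"fingers":0.4},
  {"slide":[-266,112,0],"angular":[0,0,0],"fingers":0.4},
  {"slide":[-266,112,0],"angular":[0,0,0],"fingers":0.4},
  {"slide":[-266,112,40],"angular":[0,0,0],"fingers":0.4},
  {"slide":[-266,112,60],"angular":[0,0,0],"fingers":0.4},
  {"slide":[-266,112,60],"angular":[0,0,0],"fingers":0.4},
])

```text
clock: 21.67
tcp_pos: [0.5445, 0.3071, 0.1057]
orientation: [-0.006, -0.595, 0.804, 0.001]
wrist_force: [-1.2, -0.4, -1.1]
finger_gap: 0.0512
grip_force: 0.0
```

Run:
```python
from plan import *
g=at('br',0,23.5);p=-.2976-np.pi/2
steps([(*g,.09,p),(*g,.027,p)])
from fit import *
p=read_camera('top');s=read_camera('scene')
draw(p,[],350,150,75,60,6,'a.png');draw(s,[],170,190,110,100,5,'b.png')
a,b=cv2.imread('pics/a.png'),cv2.imread('pics/b.png')[:,:]
o=np.zeros((500,1000,3),np.uint8);o[:360,:450]=a;o[:,450:]=b;cv2.imwrite('pics/t5.png',cv2.resize(o,(800,400)))
```

```text
cur [ 0.5445  0.3071  0.1057 -1.8669] tilt 0.68 t 21.67 gap 0.0512 F [-1.2 -0.4 -1.1] grip 0.0 j6 -0.89
slide [-2.1, -5.6, 15.7] turnz 0.1 rows 0.4 [ 0.5505  0.3075  0.09   -1.8684]
slide [-0.0, 0.0, 63.0] turnz -0.0 rows 1.5 [ 0.5505  0.3075  0.027  -1.8684]
```

View pics/t5.png

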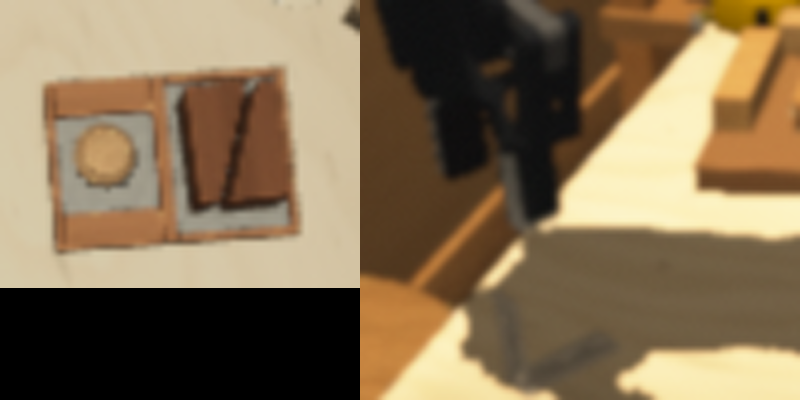

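The wedges form their rectangle in the large pocket and the knob stands, all in the left half. The bracket, right half (520,345), still stands as before. Next I grasp it.

Call:
jog_arm([
  {"slide":[-2,-5,0],"angular":[0,0,0],"fingers":0.4},
  {"slide":[-2,-5,10],"angular":[0,0,0],"fingers":0.4},
  {"slide":[-2,-5,15],"angular":[0,0,0],"fingers":0.4},
  {"slide":[-2,-5,15],"angular":[0,0,0],"fingers":0.4},
  {"slide":[-2,-5,15],"angular":[0,0,0],"fingers":0.4},
])

```text
clock: 22.18
tcp_pos: [0.5543, 0.3081, 0.0977]
orientation: [-0.0, -0.594, 0.804, 0.0]
wrist_force: [-0.3, 0.7, -0.5]
finger_gap: 0.0512
grip_force: 0.0
```

Run:
```python
from plan import *
g=at('br',0,23.5);p=-.2976-np.pi/2
steps([(*g,.027,p)])
```

```text
cur [ 0.5543  0.3081  0.0977 -1.8692] tilt 0.03 t 22.18 gap 0.0512 F [-0.3  0.7 -0.5] grip 0.0 j6 -0.89
slide [1.7, 3.5, 70.7] turnz -0.0 rows 1.7 [ 0.5505  0.3075  0.027  -1.8684]
```

Call:
jog_arm([
  {"slide":[1.5,3.5,30],"angular":[0,0,0],"fingers":0.4},
  {"slide":[1.5,3.5,60],"angular":[0,0,0],"fingers":0.4},
  {"slide":[1.5,3.5,70],"angular":[0,0,0],"fingers":0.4},
  {"slide":[1.5,3.5,70],"angular":[0,0,0],"fingers":0.5},
  {"slide":[1.5,3.5,70],"angular":[0,0,0],"fingers":0.65},
  {"slide":[1.5,3.5,70],"angular":[0,0,0],"fingers":1},
  {"slide":[1.5,3.5,70],"angular":[0,0,0],"fingers":1},
  {"slide":[1.5,3.5,70],"angular":[0,0,0],"fingers":1},
  {"slide":[1.5,3.5,70],"angular":[0,0,0],"fingers":1},
  {"slide":[1.5,3.5,70],"angular":[0,0,0],"fingers":1},
], squeeze=30)

```text
clock: 23.02
tcp_pos: [0.5519, 0.3087, 0.0296]
orientation: [0.002, -0.594, 0.804, -0.0]
wrist_force: [0.2, 0.6, 6.6]
finger_gap: 0.0172
grip_force: 29.8
```

Call:
jog_arm([
  {"slide":[0,0,0],"angular":[0,0,0],"fingers":1},
  {"slide":[0,0,-30],"angular":[0,0,0],"fingers":1},
  {"slide":[0,0,-70],"angular":[0,0,0],"fingers":1},
  {"slide":[0,0,-110],"angular":[0,0,0],"fingers":1},
  {"slide":[0,0,-150],"angular":[0,0,0],"fingers":1},
  {"slide":[0,0,-150],"angular":[0,0,0],"fingers":1},
  {"slide":[0,0,-150],"angular":[0,0,0],"fingers":1},
])

```text
clock: 23.6
tcp_pos: [0.5525, 0.3089, 0.1816]
orientation: [0.003, -0.594, 0.804, -0.001]
wrist_force: [-0.6, 0.7, -1.2]
finger_gap: 0.0167
grip_force: 29.5
```

Run:
```python
from plan import *
p=.0758-np.pi/2
g=at('s',-28,23.5)
steps([(.56,0,.18,p),(*g,.18,p)])
from fit import *
s=read_camera('scene')
draw(s,[],150,100,150,150,4,'t6.png')
```

```text
cur [ 0.5525  0.3089  0.1816 -1.8686] tilt 0.4 t 23.6 gap 0.0167 F [-0.6  0.7 -1.2] grip 29.5 j6 -0.89
slide [293.1, -97.8, 1.6] turnz -21.4 rows 7.4 [ 0.56   0.     0.18  -1.495]
slide [346.5, 67.3, -0.0] turnz -0.0 rows 8.5 [ 0.5191 -0.3506  0.18   -1.495 ]
```

View pics/t6.png

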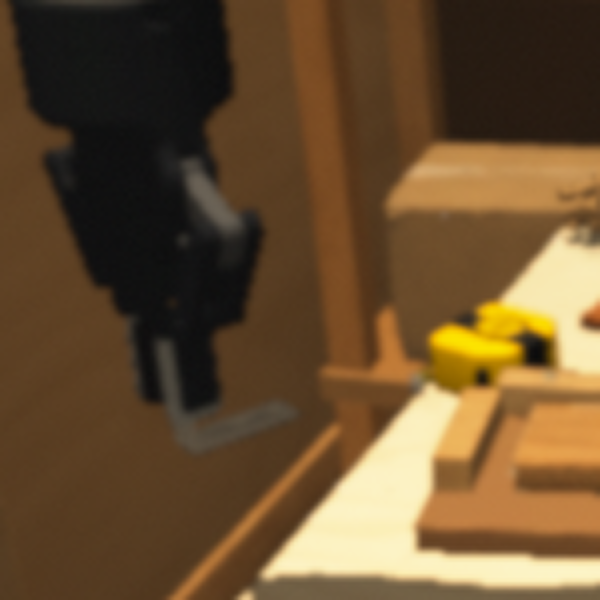

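The bracket is held by its upright leg and stays level, crop (180,390). Carrying it to the shelf tray.

Call:
jog_arm([
  {"slide":[293,-98,0],"angular":[0,0,-21.4],"fingers":1},
  {"slide":[293,-98,0],"angular":[0,0,-21.4],"fingers":1},
  {"slide":[293,-98,0],"angular":[0,0,-21.4],"fingers":1},
  {"slide":[293,-98,0],"angular":[0,0,-21.4],"fingers":1},
  {"slide":[293,-98,0],"angular":[0,0,-21.4],"fingers":1},
  {"slide":[293,-98,0],"angular":[0,0,-21.4],"fingers":1},
  {"slide":[293,-98,0],"angular":[0,0,-21.4],"fingers":1},
  {"slide":[293,-98,0],"angular":[0,0,-21.4],"fingers":1},
  {"slide":[293,-98,0],"angular":[0,0,-21.4],"fingers":1},
])

```text
clock: 24.4
tcp_pos: [0.5571, -0.0052, 0.1756]
orientation: [0.002, 0.731, -0.682, -0.001]
wrist_force: [1.2, -0.7, 0.3]
finger_gap: 0.0169
grip_force: 29.5
```

Call:
jog_arm([
  {"slide":[346.5,67,0],"angular":[0,0,0],"fingers":1},
  {"slide":[346.5,67,0],"angular":[0,0,0],"fingers":1},
  {"slide":[346.5,67,0],"angular":[0,0,0],"fingers":1},
  {"slide":[346.5,67,0],"angular":[0,0,0],"fingers":1},
  {"slide":[346.5,67,0],"angular":[0,0,0],"fingers":1},
  {"slide":[346.5,67,0],"angular":[0,0,0],"fingers":1},
  {"slide":[346.5,67,0],"angular":[0,0,0],"fingers":1},
  {"slide":[346.5,67,0],"angular":[0,0,0],"fingers":1},
  {"slide":[346.5,67,0],"angular":[0,0,0],"fingers":1},
  {"slide":[346.5,67,0],"angular":[0,0,0],"fingers":1},
])

```text
clock: 25.23
tcp_pos: [0.5163, -0.3549, 0.1753]
orientation: [0.0, 0.732, -0.682, -0.001]
wrist_force: [1.1, 0.8, -0.8]
finger_gap: 0.0173
grip_force: 29.5
```

Call:
jog_arm([
  {"slide":[0,0,35],"angular":[0,0,0],"fingers":1},
  {"slide":[0,0,70],"angular":[0,0,0],"fingers":1},
  {"slide":[0,0,105],"angular":[0,0,0],"fingers":1},
  {"slide":[0,0,115],"angular":[0,0,0],"fingers":1},
  {"slide":[0,0,115],"angular":[0,0,0],"fingers":1},
  {"slide":[0,0,115],"angular":[0,0,0],"fingers":1},
])

```text
clock: 25.73
tcp_pos: [0.5176, -0.35, 0.0626]
orientation: [-0.0, 0.734, -0.679, -0.001]
wrist_force: [-0.2, -0.1, 0.4]
finger_gap: 0.0169
grip_force: 29.5
```

Run:
```python
from plan import *
p=.0758-np.pi/2
g=at('s',-28,23.5)
steps([(*g,.034,p)])
from fit import *
s=read_camera('scene');draw(s,[],300,100,130,100,5,'t7.png')
```

```text
cur [ 0.5176 -0.35    0.0626 -1.4941] tilt 0.12 t 25.73 gap 0.0169 F [-0.2 -0.1  0.4] grip 29.5 j6 -2.37
slide [0.7, -1.5, 28.6] turnz 0.1 rows 0.7 [ 0.5191 -0.3506  0.034  -1.495 ]
```

View pics/t7.png

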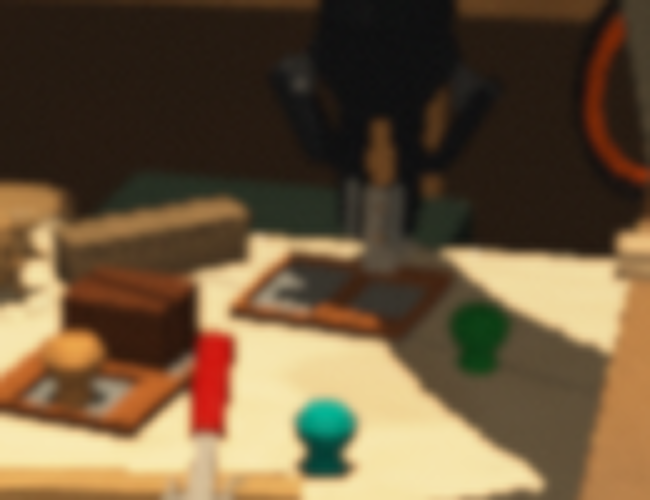

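The bracket, crop (385,230), hangs over the tray with the short pocket below it at (395,300). Lowering.

Call:
jog_arm([
  {"slide":[0.7,-1.5,12],"angular":[0,0,0],"fingers":1},
  {"slide":[0.7,-1.5,22],"angular":[0,0,0],"fingers":1},
  {"slide":[0.7,-1.5,28],"angular":[0,0,0],"fingers":1},
  {"slide":[0.7,-1.5,28],"angular":[0,0,0],"fingers":1},
  {"slide":[0.7,-1.5,28],"angular":[0,0,0],"fingers":1},
])

```text
clock: 26.2
tcp_pos: [0.5188, -0.3516, 0.0344]
orientation: [0.0, 0.733, -0.68, -0.001]
wrist_force: [-0.0, 0.2, 0.2]
finger_gap: 0.0168
grip_force: 29.5
```

Call:
jog_arm([
  {"slide":[0,0,1.5],"angular":[0,0,0],"fingers":1},
  {"slide":[0,0,1.5],"angular":[0,0,0],"fingers":1},
  {"slide":[0,0,1.5],"angular":[0,0,0],"fingers":1},
])

```text
clock: 26.45
tcp_pos: [0.5193, -0.3521, 0.0337]
orientation: [0.0, 0.733, -0.68, 0.0]
wrist_force: [0.2, 1.2, 0.6]
finger_gap: 0.0167
grip_force: 29.5
```

Call:
jog_arm([
  {"slide":[0,0,1.5],"angular":[0,0,0],"fingers":1},
  {"slide":[0,0,1.5],"angular":[0,0,0],"fingers":1},
  {"slide":[0,0,1.5],"angular":[0,0,0],"fingers":1},
])

```text
clock: 26.7
tcp_pos: [0.5196, -0.3522, 0.0326]
orientation: [0.0, 0.733, -0.68, 0.001]
wrist_force: [-0.3, -0.3, 3.2]
finger_gap: 0.0171
grip_force: 29.8
```

Call:
jog_arm([
  {"slide":[0,0,0],"angular":[0,0,0],"fingers":0.7},
  {"slide":[0,0,0],"angular":[0,0,0],"fingers":0.6},
  {"slide":[0,0,0],"angular":[0,0,0],"fingers":0.5},
  {"slide":[0,0,0],"angular":[0,0,0],"fingers":0.5},
  {"slide":[0,0,-30],"angular":[0,0,0],"fingers":0.5},
  {"slide":[0,0,-70],"angular":[0,0,0],"fingers":0.4},
  {"slide":[0,0,-110],"angular":[0,0,0],"fingers":0.4},
  {"slide":[0,0,-150],"angular":[0,0,0],"fingers":0.4},
  {"slide":[0,0,-150],"angular":[0,0,0],"fingers":0.4},
  {"slide":[0,0,-150],"angular":[0,0,0],"fingers":0.4},
])

```text
clock: 27.53
tcp_pos: [0.5208, -0.3533, 0.1853]
orientation: [-0.0, 0.733, -0.68, 0.003]
wrist_force: [0.7, -1.1, 0.0]
finger_gap: 0.0511
grip_force: 0.0
```

Run:
```python
from plan import *
g=at('pine',0,8);p=.249-np.pi/2
steps([(.50,-.1,.20,p),(*g,.20,p),(*g,.022,p)])
```

```text
cur [ 0.5208 -0.3533  0.1853 -1.4951] tilt 0.39 t 27.53 gap 0.0511 F [ 0.7 -1.1  0. ] grip 0.0 j6 -2.37
slide [-254.1, 1.6, -14.7] turnz -9.9 rows 6.1 [ 0.5    -0.1     0.2    -1.3218]
slide [-256.9, 20.4, -0.0] turnz -0.0 rows 6.2 [ 0.4169  0.144   0.2    -1.3218]
slide [0.0, -0.0, 178.0] turnz -0.0 rows 4.3 [ 0.4169  0.144   0.022  -1.3218]
```

Call:
jog_arm([
  {"slide":[-254,1.6,-15],"angular":[0,0,-9.9],"fingers":0.4},
  {"slide":[-254,1.6,-15],"angular":[0,0,-9.9],"fingers":0.4},
  {"slide":[-254,1.6,-15],"angular":[0,0,-9.9],"fingers":0.4},
  {"slide":[-254,1.6,-15],"angular":[0,0,-9.9],"fingers":0.4},
  {"slide":[-254,1.6,-15],"angular":[0,0,-9.9],"fingers":0.4},
  {"slide":[-254,1.6,-15],"angular":[0,0,-9.9],"fingers":0.4},
  {"slide":[-254,1.6,-15],"angular":[0,0,-9.9],"fingers":0.4},
  {"slide":[-254,1.6,-15],"angular":[0,0,-9.9],"fingers":0.4},
])

```text
clock: 28.2
tcp_pos: [0.4972, -0.096, 0.1957]
orientation: [0.0, 0.791, -0.612, -0.001]
wrist_force: [-0.3, -0.3, 0.6]
finger_gap: 0.0516
grip_force: 0.0
```

Call:
jog_arm([
  {"slide":[-257,20.4,0],"angular":[0,0,0],"fingers":0.4},
  {"slide":[-257,20.4,0],"angular":[0,0,0],"fingers":0.4},
  {"slide":[-257,20.4,0],"angular":[0,0,0],"fingers":0.4},
  {"slide":[-257,20.4,0],"angular":[0,0,0],"fingers":0.4},
  {"slide":[-257,20.4,0],"angular":[0,0,0],"fingers":0.4},
  {"slide":[-257,20.4,0],"angular":[0,0,0],"fingers":0.4},
  {"slide":[-257,20.4,0],"angular":[0,0,0],"fingers":0.4},
  {"slide":[-257,20.4,0],"angular":[0,0,0],"fingers":0.4},
  {"slide":[-257,20.4,0],"angular":[0,0,0],"fingers":0.4},
])

```text
clock: 28.95
tcp_pos: [0.4159, 0.1447, 0.1961]
orientation: [0.001, 0.789, -0.614, 0.0]
wrist_force: [-0.7, -1.0, -0.4]
finger_gap: 0.0512
grip_force: 0.0
```

Call:
jog_arm([
  {"slide":[0,0,35],"angular":[0,0,0],"fingers":0.4},
  {"slide":[0,0,70],"angular":[0,0,0],"fingers":0.4},
  {"slide":[0,0,105],"angular":[0,0,0],"fingers":0.4},
  {"slide":[0,0,105],"angular":[0,0,0],"fingers":0.4},
  {"slide":[0,0,105],"angular":[0,0,0],"fingers":0.4},
  {"slide":[0,0,105],"angular":[0,0,0],"fingers":0.4},
])

```text
clock: 29.45
tcp_pos: [0.4169, 0.1443, 0.093]
orientation: [-0.0, 0.789, -0.615, 0.0]
wrist_force: [0.0, 0.2, 0.5]
finger_gap: 0.0512
grip_force: 0.0
```

Run:
```python
from plan import *
g=at('pine',0,8);p=.249-np.pi/2
steps([(*g,.022,p)])
from fit import *
s=read_camera('scene');draw(s,[],270,110,160,170,3,'a.png')
t=read_camera('top');draw(t,[],420,180,60,60,8,'b.png')
a,b=cv2.imread('pics/a.png'),cv2.imread('pics/b.png');o=np.zeros((510,960,3),np.uint8);o[:,:480]=a;o[:480,480:]=b;cv2.imwrite('pics/t8.png',cv2.resize(o,(800,425)))
```

```text
cur [ 0.4169  0.1443  0.093  -1.3247] tilt 0.05 t 29.45 gap 0.0512 F [0.  0.2 0.5] grip 0.0 j6 -1.67
slide [0.3, 0.0, 71.0] turnz -0.2 rows 1.7 [ 0.4169  0.144   0.022  -1.3218]
```

View pics/t8.png

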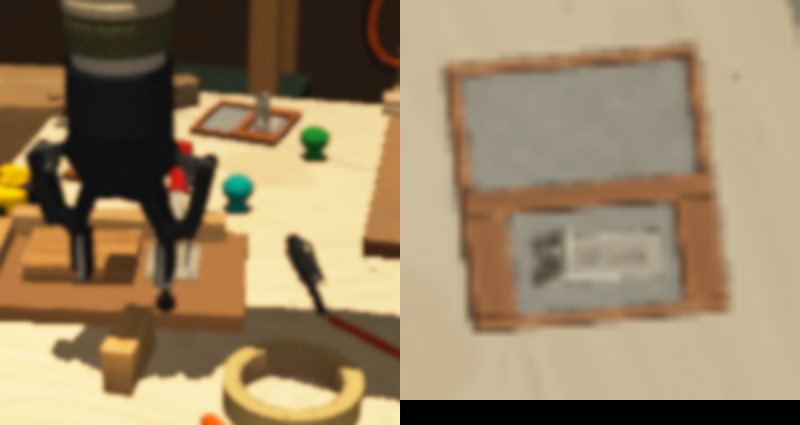

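The bracket stands in the short pocket, right half (600,255). The gripper is straight above the pine block at left (125,345). Grasping.

Call:
jog_arm([
  {"slide":[0,0,30],"angular":[0,0,0],"fingers":0.4},
  {"slide":[0,0,60],"angular":[0,0,0],"fingers":0.4},
  {"slide":[0,0,71],"angular":[0,0,0],"fingers":0.4},
  {"slide":[0,0,71],"angular":[0,0,0],"fingers":0.5},
  {"slide":[0,0,71],"angular":[0,0,0],"fingers":0.6},
  {"slide":[0,0,71],"angular":[0,0,0],"fingers":1},
  {"slide":[0,0,71],"angular":[0,0,0],"fingers":1},
  {"slide":[0,0,71],"angular":[0,0,0],"fingers":1},
  {"slide":[0,0,71],"angular":[0,0,0],"fingers":1},
  {"slide":[0,0,71],"angular":[0,0,0],"fingers":1},
], squeeze=35)

```text
clock: 30.38
tcp_pos: [0.4174, 0.1456, 0.0227]
orientation: [-0.001, 0.789, -0.614, 0.001]
wrist_force: [-0.7, -0.3, 6.6]
finger_gap: 0.0234
grip_force: 35.4
```

Call:
jog_arm([
  {"slide":[0,0,0],"angular":[0,0,0],"fingers":1},
  {"slide":[0,0,-30],"angular":[0,0,0],"fingers":1},
  {"slide":[0,0,-70],"angular":[0,0,0],"fingers":1},
  {"slide":[0,0,-110],"angular":[0,0,0],"fingers":1},
  {"slide":[0,0,-150],"angular":[0,0,0],"fingers":1},
  {"slide":[0,0,-170],"angular":[0,0,0],"fingers":1},
  {"slide":[0,0,-170],"angular":[0,0,0],"fingers":1},
  {"slide":[0,0,-170],"angular":[0,0,0],"fingers":1},
])

```text
clock: 31.05
tcp_pos: [0.4167, 0.1456, 0.1929]
orientation: [-0.002, 0.789, -0.614, 0.002]
wrist_force: [-0.1, -0.8, -1.1]
finger_gap: 0.0238
grip_force: 34.6
```

Run:
```python
from plan import *
p=.0758-np.pi/2
g=at('s',26,8)
steps([(.52,-.1,.20,p),(*g,.20,p)])
```

```text
cur [ 0.4167  0.1456  0.1929 -1.3222] tilt 0.28 t 31.05 gap 0.0238 F [-0.1 -0.8 -1.1] grip 34.6 j6 -1.67
slide [263.5, -39.7, -7.1] turnz 9.9 rows 6.4 [ 0.52  -0.1    0.2   -1.495]
slide [265.3, -34.1, -0.0] turnz -0.0 rows 6.4 [ 0.5741 -0.362   0.2    -1.495 ]
```

Call:
jog_arm([
  {"slide":[263.5,-40,-5],"angular":[0,0,9.9],"fingers":1},
  {"slide":[263.5,-40,-5],"angular":[0,0,9.9],"fingers":1},
  {"slide":[263.5,-40,-5],"angular":[0,0,9.9],"fingers":1},
  {"slide":[263.5,-40,-5],"angular":[0,0,9.9],"fingers":1},
  {"slide":[263.5,-40,-5],"angular":[0,0,9.9],"fingers":1},
  {"slide":[263.5,-40,-5],"angular":[0,0,9.9],"fingers":1},
  {"slide":[263.5,-40,-5],"angular":[0,0,9.9],"fingers":1},
  {"slide":[263.5,-40,-5],"angular":[0,0,9.9],"fingers":1},
])

```text
clock: 31.72
tcp_pos: [0.5197, -0.1038, 0.194]
orientation: [0.001, 0.732, -0.682, -0.0]
wrist_force: [0.3, 0.8, -0.9]
finger_gap: 0.0237
grip_force: 34.6
```

Call:
jog_arm([
  {"slide":[265,-34,0],"angular":[0,0,0],"fingers":1},
  {"slide":[265,-34,0],"angular":[0,0,0],"fingers":1},
  {"slide":[265,-34,0],"angular":[0,0,0],"fingers":1},
  {"slide":[265,-34,0],"angular":[0,0,0],"fingers":1},
  {"slide":[265,-34,0],"angular":[0,0,0],"fingers":1},
  {"slide":[265,-34,0],"angular":[0,0,0],"fingers":1},
  {"slide":[265,-34,0],"angular":[0,0,0],"fingers":1},
  {"slide":[265,-34,0],"angular":[0,0,0],"fingers":1},
  {"slide":[265,-34,0],"angular":[0,0,0],"fingers":1},
])

```text
clock: 32.47
tcp_pos: [0.5722, -0.3612, 0.1938]
orientation: [-0.0, 0.733, -0.68, -0.002]
wrist_force: [-0.6, 0.9, -1.0]
finger_gap: 0.0236
grip_force: 34.6
```

Call:
jog_arm([
  {"slide":[0,0,35],"angular":[0,0,0],"fingers":1},
  {"slide":[0,0,70],"angular":[0,0,0],"fingers":1},
  {"slide":[0,0,110],"angular":[0,0,0],"fingers":1},
  {"slide":[0,0,110],"angular":[0,0,0],"fingers":1},
  {"slide":[0,0,110],"angular":[0,0,0],"fingers":1},
  {"slide":[0,0,110],"angular":[0,0,0],"fingers":1},
])

```text
clock: 32.97
tcp_pos: [0.5737, -0.3609, 0.0879]
orientation: [-0.0, 0.734, -0.679, 0.001]
wrist_force: [0.9, -0.8, -0.1]
finger_gap: 0.0234
grip_force: 34.6
```

Run:
```python
from plan import *
p=.0758-np.pi/2
g=at('s',26,8)
steps([(*g,.0275,p)])
```

```text
cur [ 0.5737 -0.3609  0.0879 -1.4936] tilt 0.07 t 32.97 gap 0.0234 F [ 0.9 -0.8 -0.1] grip 34.6 j6 -2.33
slide [1.1, -0.3, 60.4] turnz 0.1 rows 1.4 [ 0.5741 -0.362   0.0275 -1.495 ]
```

Call:
jog_arm([
  {"slide":[1,-0.3,25],"angular":[0,0,0],"fingers":1},
  {"slide":[1,-0.3,45],"angular":[0,0,0],"fingers":1},
  {"slide":[1,-0.3,57],"angular":[0,0,0],"fingers":1},
  {"slide":[1,-0.3,60],"angular":[0,0,0],"fingers":1},
  {"slide":[1,-0.3,60],"angular":[0,0,0],"fingers":1},
  {"slide":[1,-0.3,60],"angular":[0,0,0],"fingers":1},
])

```text
clock: 33.47
tcp_pos: [0.5743, -0.3635, 0.0278]
orientation: [-0.0, 0.733, -0.68, 0.001]
wrist_force: [0.1, -0.6, -0.2]
finger_gap: 0.0236
grip_force: 34.6
```

Call:
jog_arm([
  {"slide":[0,0,1],"angular":[0,0,0],"fingers":1},
  {"slide":[0,0,2],"angular":[0,0,0],"fingers":1},
  {"slide":[0,0,2],"angular":[0,0,0],"fingers":1},
  {"slide":[0,0,2],"angular":[0,0,0],"fingers":1},
])

```text
clock: 33.8
tcp_pos: [0.5743, -0.3637, 0.0257]
orientation: [-0.0, 0.733, -0.68, 0.002]
wrist_force: [0.1, -0.0, 5.5]
finger_gap: 0.0236
grip_force: 35.3
```

Call:
jog_arm([
  {"slide":[0,0,0],"angular":[0,0,0],"fingers":0.65},
  {"slide":[0,0,0],"angular":[0,0,0],"fingers":0.58},
  {"slide":[0,0,0],"angular":[0,0,0],"fingers":0.55},
  {"slide":[0,0,0],"angular":[0,0,0],"fingers":0.55},
  {"slide":[0,0,-30],"angular":[0,0,0],"fingers":0.55},
  {"slide":[0,0,-70],"angular":[0,0,0],"fingers":0.55},
  {"slide":[0,0,-110],"angular":[0,0,0],"fingers":0.55},
  {"slide":[0,0,-150],"angular":[0,0,0],"fingers":0.55},
  {"slide":[0,0,-150],"angular":[0,0,0],"fingers":0.55},
])

```text
clock: 34.55
tcp_pos: [0.5766, -0.3655, 0.1837]
orientation: [-0.0, 0.733, -0.68, 0.007]
wrist_force: [1.8, -0.3, 1.4]
finger_gap: 0.0382
grip_force: 0.0
```

Call:
jog_arm([
  {"slide":[-360,60,-60],"angular":[0,0,0],"fingers":0.55},
  {"slide":[-360,60,-60],"angular":[0,0,0],"fingers":0.55},
  {"slide":[-360,60,-60],"angular":[0,0,0],"fingers":0.55},
  {"slide":[-360,60,-60],"angular":[0,0,0],"fingers":0.55},
  {"slide":[-360,60,-60],"angular":[0,0,0],"fingers":0.55},
  {"slide":[-360,60,-60],"angular":[0,0,0],"fingers":0.55},
  {"slide":[-360,60,-60],"angular":[0,0,0],"fingers":0.55},
  {"slide":[-360,60,-60],"angular":[0,0,0],"fingers":0.55},
  {"slide":[-360,60,-60],"angular":[0,0,0],"fingers":0.55},
  {"slide":[-360,60,-60],"angular":[0,0,0],"fingers":0.55},
])

```text
clock: 35.38
tcp_pos: [0.4843, -0.0032, 0.2351]
orientation: [-0.001, 0.735, -0.678, -0.0]
wrist_force: [0.5, -0.7, 0.5]
finger_gap: 0.0385
grip_force: 0.0
```

Run:
```python
from plan import *
steps([])
from fit import *
D,S_=TR['d'],TR['s']
def tw(f,x,y,a): return (*at(f,x,y),f[2]+a)
# expected models raised by floor 3 mm
for k in('wedge','pine','bracket'): M[k]=[v+[0,0,.003] for v in M[k]]
it=[('wedge',tw(D,0,-41,0)),('wedge',tw(D,0,-21,np.pi)),('bracket',tw(S_,-28,0,0)),('pine',tw(S_,26,0,0)),('door',D),('shelf',S_)]
t=read_camera('top');draw(t,it,345,145,130,100,6,'t9.png')
s=read_camera('scene');draw(s,[],280,120,140,110,5,'t10.png')
```

```text
cur [ 0.4843 -0.0032  0.2351 -1.489 ] tilt 0.11 t 35.38 gap 0.0385 F [ 0.5 -0.7  0.5] grip 0.0 j6 -1.83
```

View pics/t9.png

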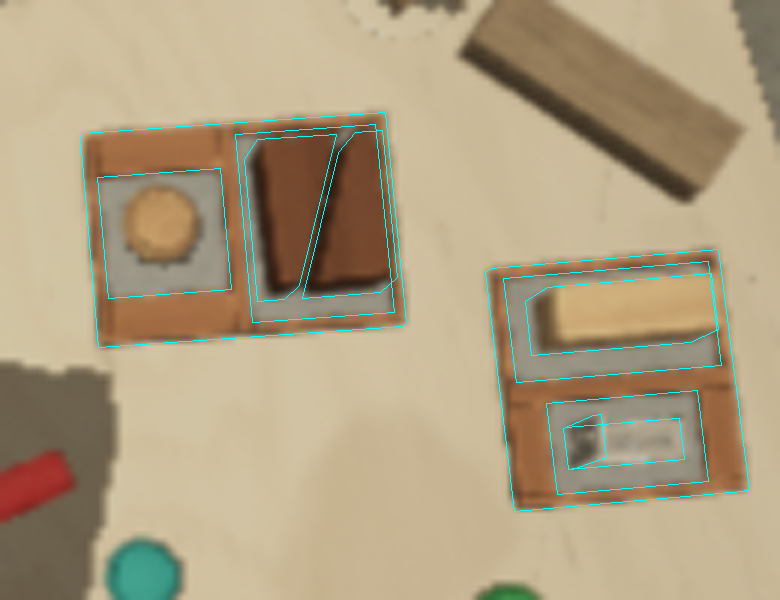

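View pics/t10.png

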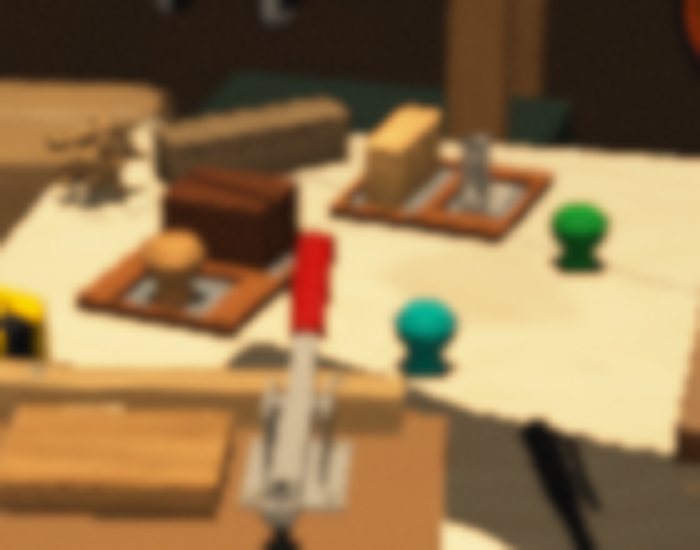

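All five pieces are upright in their pockets and match the expected outlines to about 4 mm. The tape measure and offcut are untouched and the gripper is clear. Handing in.

```bash
python3 -c "
from workcell import *
print(hand_in())"
```

```text
the job is handed in; nothing more can be done
None
```

I handed the job in with both kits made up: all five pieces stood upright and released in their pockets, and the tape measure and long offcut were left untouched; the hand-in call returned no verdict.

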